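# Turn the tacky torch stands and set the torches in them

### The arm

A 7-joint arm with a two-finger parallel gripper is mounted at the origin on a cart in front of the work surface, level with it; the furniture and walls round the work are solid. World frame = base frame: x ahead of the robot, y to its left, z up, the work surface at z = 0. Lengths are in m, angles in rad, forces in N, time in s.
With the tool pointing down it reaches from about 0.35 to 0.9 m from the base axis. Payload 19.9 kg.
Tool frame: the origin (TCP) lies midway between the tips of the shut fingers; the grasp point (between the pads) lies manip.tcp_to_grasp behind it (manip.tcp_to_grasp is the distance from the TCP to the grasp point, in m); z points along the fingers, y is the line along which they close (so a half turn about z gives the same grasp; the last joint's range is limited). The gripper opens to 94 mm and grips with 3 to 60 N. Pads are 16 mm wide; open, the fingers measure 119 mm over their backs; the gripper's body (75 mm by 177 mm) begins 78 mm behind the grasp point.
Start: joints at [1.163, 0.417, -0.01, 1.614, 0.005, 1.111, -0.053], TCP at [0.224, -0.584, 0.205] pointing down, gripper open.
Joint ranges: [-2.81, 2.81], [-0.39, 2.02], [-1.27, 1.25], [0.06, 2.57], [-1.19, 4.33], [0.19, 2], [-2.82, 2.82]. Speed limits (rad/s): [1.89, 1.89, 2.39, 2.39, 3.01, 3.01, 3.01].

### API

Orientations are given as a unit quaternion [x, y, z, w].
In Python, from station import manip gives the robot as it stands.
- The arm moves only by the tool servo_tool, never from a script. Its arguments are lists of equal length, an entry for each row: "claw": the closure, from -1 (fully open) to 1 (shut); "xyz": the shift along the tool's x, y, z in mm, a list of three; "turn": the turn, a rotation vector about the tool's x, y, z in degrees, a list of three. A call has 1 to 8 rows; each row shifts and turns the commanded pose from where the row before left it, along the tool's axes as they then stand; what a row does not reach is not made up. A row lasts 1/10 s, in which the tool goes at most 50 mm and 8.59 degrees, less where a joint would pass 70% of its speed; a pose out of reach is approached as far as the arm can. A call is refused whole if a number of a shift passes 50 or a number of a turn 8.59, either way. A call with a gripper value outside its range is refused whole. The fingers move at their own pace and stop on an object; the grip force is fixed at half the most. Time passes only in rows, so rows that do not move let the fingers close. It gives the time, the measured TCP pose, the force, the opening and the grip force at its end, in the units of the state.
- manip.state(): the state, without advancing time (a new reading comes with each control period).
- manip.camera(name): name is "scene" or "top" or "wrist"; returns (picture, depth): 480x640x3 uint8, red, green, blue; 480x640 float32, m along the optical axis (not along the pixel's ray), 0 where there is no reading.
- manip.calibration(name): a dict with "camera_matrix" (3x3 intrinsics, pixels), "eye" and "rotation" of the camera in the world; the wrist camera has in their place "mount" (4x4, takes a point from camera to tool coordinates, whose origin is the TCP and whose axes are the flange's). Camera axes: x right, y up, looking along -z (the intrinsics and any distortion apply to the point x, -y, -z); pixel columns grow to the right and rows downward; lengths in m; the calibration is good to about 2 mm. A picture is of the moment at which its call begins: read the wrist's pose just before it. calibration takes no time and is no camera call.
- manip.job_done(): hands the job in; it is judged then, once.
Trained networks look in the newest picture that a camera, given by its name, has taken for a name from the list of things; names that differ only in an ending like _2 or _b are one class to them, and where a whole thing is asked for, a point or a joint stands for the part that bears it (a point fixed in the world has none). Each returns a list of dicts, best first, with "score" (0 to 1); they miss things now and then, are a little off and sometimes report something else, mostly with a low value. They report only what shows in the picture. A call takes as long as a camera call. They do not tell look-alikes from the thing itself.
- manip.look_for(camera, query): "point" ([x, y, z] in m, in world coordinates, good to about 4 mm: the middle of the surface that is visible of it).
- manip.regions_of(camera, query): "mask" (480x640 bool, what is visible of it).
The state is a dict: "time_s": time; "joint_positions": joint angles; "joint_velocities": joint speeds; "effort": joint torques, N m; "position": TCP position; "tool_rot": TCP orientation; "force": force on the tool from outside, world axes, zero at the start; "wrist_torque": the same for the moment, N m; "grip_width": opening from 0.0 (shut) to 1.0 (fully open); "gripper_force": force on a finger pad.
Only numpy, scipy, OpenCV 4.12 (cv2) and the standard library are available. Lean on these libraries where they do the work, as an engineer would, in place of code of your own. Each camera call takes 0.05 s, during which the arm holds its last target. There are 200 camera calls.

### The job

The torch stands on the turning board lie cup side down and their lacquer is still tacky, so never touch them with the fingers or the arm: with the turner (the small spatula) flip every stand over, from the lower ledge onto the upper deck of the board, so that it lies flat with its cup up. Then stand one torch upright, fully down in the cup of every stand, and lay the turner back flat on its rubber mat. Leave the carton, pen and dry cell where they are.

Things in the scene. Friction and masses are not known exactly. Their poses are not given: they have to be found in the camera images.
- board: Fixed plywood turning board, 335 mm wide (y), yaw varies. Origin at desk level under the middle of the step line; x away from the robot, z up. Lower ledge: x -47 to 0 mm, top z 65 mm; nothing in front of it down to the desk. At x = 0 an 8 mm riser to the upper deck: x 0 to 98 mm, top z 73 mm; back lip x 98 to 105 mm, 12 mm above the deck.
- board_ledge (a point): Point on the step line at ledge height (board x 0, y 0, z 65 mm). The stands start on the ledge in bays at about y = -123, -41, +41, +123 mm of the board, close to the riser, their near 26 mm jutting out so that a blade can get under.
- board_deck (a point): Middle of the upper deck (board x 49, y 0, z 73 mm), where the stands go. A stand levered up by its near edge pivots at the riser; pushed on past upright it drops upside down on the deck.
- stand_1: Torch stand: grey plastic square tile 72 x 72 x 14 mm, about 100 g; one side plain with four tiny rubber dots, the other with a round blind cup 40 mm across, 9 mm deep, in the middle. Origin at the centre of the cup-side face, z out through the plain side: up at the start, to end pointing down. Tacky. May be absent (three or four are there).
- stand_2: Torch stand: grey plastic square tile 72 x 72 x 14 mm, about 100 g; one side plain with four tiny rubber dots, the other with a round blind cup 40 mm across, 9 mm deep, in the middle. Origin at the centre of the cup-side face, z out through the plain side: up at the start, to end pointing down. Tacky. May be absent (three or four are there).
- stand_3: Torch stand: grey plastic square tile 72 x 72 x 14 mm, about 100 g; one side plain with four tiny rubber dots, the other with a round blind cup 40 mm across, 9 mm deep, in the middle. Origin at the centre of the cup-side face, z out through the plain side: up at the start, to end pointing down. Tacky. May be absent (three or four are there).
- stand_4: Torch stand: grey plastic square tile 72 x 72 x 14 mm, about 100 g; one side plain with four tiny rubber dots, the other with a round blind cup 40 mm across, 9 mm deep, in the middle. Origin at the centre of the cup-side face, z out through the plain side: up at the start, to end pointing down. Tacky. May be absent (three or four are there).
- stand_1_cup (a point): Centre of the cup floor of stand_1, 9 mm inside the cup-side face.
- stand_2_cup (a point): Centre of the cup floor of stand_2, 9 mm inside the cup-side face.
- stand_3_cup (a point): Centre of the cup floor of stand_3, 9 mm inside the cup-side face.
- stand_4_cup (a point): Centre of the cup floor of stand_4, 9 mm inside the cup-side face.
- turner: Loose turner (spatula), 188 mm, 120 g. x from handle to blade, z up when lying flat; origin at the level of the blade's underside. Steel blade x 50 to 120 mm, 56 wide, 2.6 thick, underside z = 0; wooden handle x -54 to 34 mm, 16 wide (y), 16 high, axis at z 28 mm, parallel to the blade; tail hook at x -64 mm bent down to z = 0, on which it rests.
- turner_tip (a point): Middle of the blade's front edge, underside.
- turner_grip (a point): Middle of the wooden handle, the place to grasp (grip across y).
- mat: Fixed black rubber mat, 110 (x) x 230 (y) x 3 mm, origin under its centre on the desk; the turner lies on it, roughly along the mat's y.
- torch_1: Black pocket torch, 35 mm across and 108 mm tall, 140 g, standing on its lens end. Origin at the centre of that end, z up along the torch. Grip the tube about 75 mm above the origin (about 29 mm wide there). The four at the front right are alike; use any of them (a fifth, at the back by the mug, is not part of the job); a spare may stay.
- torch_2: Black pocket torch, 35 mm across and 108 mm tall, 140 g, standing on its lens end. Origin at the centre of that end, z up along the torch. Grip the tube about 75 mm above the origin (about 29 mm wide there). The four at the front right are alike; use any of them (a fifth, at the back by the mug, is not part of the job); a spare may stay.
- torch_3: Black pocket torch, 35 mm across and 108 mm tall, 140 g, standing on its lens end. Origin at the centre of that end, z up along the torch. Grip the tube about 75 mm above the origin (about 29 mm wide there). The four at the front right are alike; use any of them (a fifth, at the back by the mug, is not part of the job); a spare may stay.
- torch_4: Black pocket torch, 35 mm across and 108 mm tall, 140 g, standing on its lens end. Origin at the centre of that end, z up along the torch. Grip the tube about 75 mm above the origin (about 29 mm wide there). The four at the front right are alike; use any of them (a fifth, at the back by the mug, is not part of the job); a spare may stay.
- carton: Small fuse carton 42 x 62 x 24 mm, bystander; origin under its centre.
- pen: Ball pen 145 mm long, bystander; origin under its centre.
- cell: Dry cell 26 mm across, 50 mm high, standing, bystander; origin under its centre.
There are look-alikes about, which are no part of the job. Leave any blue look-alike of the torch_3 alone. Leave any red look-alike of the stand_3 alone.

How it is judged:
By the outcome, as a careful person would: the job done as asked, in the order asked, and still so for the second after the job is handed in, with the robot touching nothing.
Of stand_1, stand_2, stand_3, stand_4 only 3 to 4 are there at a start; the rules pass over those that are not, and their reading is None.
At some moment in a run one of turner may be knocked a few centimetres aside while the robot is not near it.
It also fails if it takes over 210 s, if anything falls off the work surface, if the arm or the gripper's body presses on something with over 40 N, if the wrist force passes 120 N, or if a joint passes its speed limit or range.

## Working session

There is one attempt and no reset: what is moved stays moved. The work goes in short steps, Python scripts to look and compute and a tool call to move; the robot and the scene stay as the last step left them, time stands still between calls to the robot, and variables do not carry over. Pictures are saved under pics/ and viewed, at most 14 in all, crops included, and the job is handed in when it is done.

Besides the shell and the picture viewer there is one more tool, called after "Request:" by a JSON object that holds its "method" and its "body". servo_tool: Moves the arm, as the interface text tells. Its arguments: {"type":"object","properties":{"claw":{"type":"array"},"xyz":{"type":"array"},"turn":{"type":"array"}},"required":["claw","xyz","turn"]}

```bash
ls; mkdir -p pics; cat > h.py <<'E'
import numpy as np, cv2
from station import manip
from scipy.spatial.transform import Rotation as R
np.set_printoptions(precision=4, suppress=True)
def grab(n, f=None):
    s=manip.state(); p,d=manip.camera(n)
    if f: cv2.imwrite('pics/'+f, p[:,:,::-1])
    return s,p,d
def pose(n,s):
    c=manip.calibration(n); K=np.array(c['camera_matrix'])
    if n=='wrist':
        T=np.eye(4);T[:3,:3]=R.from_quat(s['tool_rot']).as_matrix();T[:3,3]=s['position']
        M=T@np.array(c['mount']); return K,M[:3,:3],M[:3,3]
    return K,np.array(c['rotation']),np.array(c['eye'])
def cloud(n,s,d):
    K,Rm,e=pose(n,s)
    v,u=np.mgrid[0:480,0:640]
    P=np.stack([(u-K[0,2])/K[0,0]*d,-(v-K[1,2])/K[1,1]*d,-d],-1)
    return P@Rm.T+e
def proj(n,s,p):
    K,Rm,e=pose(n,s); q=(np.atleast_2d(p)-e)@Rm
    return np.stack([K[0,2]+K[0,0]*q[:,0]/-q[:,2],K[1,2]+K[1,1]*(-q[:,1])/-q[:,2]],-1)
E
python3 - <<'E'
from h import *
for n in ('scene','top'):
    s,p,d=grab(n,n+'0.png'); c=manip.calibration(n); print(n,{k:np.array(v).tolist() if not isinstance(v,dict) else v for k,v in c.items()})
    for q in ('stand_1','torch_1','turner','turner_tip','turner_grip','mat','board','carton','pen','cell'):
        print(q,[(np.round(r['point'],3).tolist(),round(r['score'],2)) for r in manip.look_for(n,q)])
print(manip.tcp_to_grasp, manip.state())
E
```

```text
pics
scene {'camera_matrix': [[479.9828143621849, 0.0, 310.2920717768722], [0.0, 479.9828143621849, 235.82136692485724], [0.0, 0.0, 1.0]], 'eye': [-0.2644718807617039, 0.5761314025108057, 0.775951494181137], 'rotation': [-0.2201234080785591, 0.40546371434001927, 0.7896112442657167, -0.4045478272078865]}
stand_1 [([0.586, -0.021, 0.081], 0.89), ([0.586, -0.106, 0.079], 0.86), ([0.436, 0.056, 0.016], 0.85), ([0.582, 0.058, 0.082], 0.62)]
torch_1 [([0.512, -0.315, 0.055], 0.85), ([0.636, -0.316, 0.05], 0.76), ([0.563, -0.391, 0.085], 0.69), ([0.567, -0.316, 0.056], 0.59), ([0.508, -0.386, 0.079], 0.48)]
turner [([0.475, 0.297, 0.002], 0.92), ([0.579, 0.059, 0.081], 0.37)]
turner_tip [([0.473, 0.297, 0.003], 0.76), ([0.507, -0.388, 0.074], 0.68)]
turner_grip [([0.472, 0.298, 0.005], 0.82), ([0.512, -0.312, 0.056], 0.48)]
mat [([0.478, -0.118, 0.012], 0.74), ([0.47, 0.249, 0.005], 0.71), ([0.666, -0.38, 0.02], 0.54)]
board [([0.579, 0.056, 0.082], 0.75), ([0.674, -0.039, 0.077], 0.57), ([0.471, 0.296, 0.006], 0.27)]
carton [([0.666, -0.383, 0.018], 0.65), ([0.468, 0.247, 0.003], 0.31)]
pe
[... 1000 characters left out ...]
74, -0.313, 0.08], 0.2)]
carton [([0.672, -0.406, 0.023], 0.58)]
pen [([0.483, -0.114, 0.004], 0.44), ([0.573, -0.381, 0.078], 0.19)]
cell []
0.0188 {'time_s': 1.1, 'joint_positions': array([ 1.1635,  0.4174, -0.0103,  1.6136,  0.0047,  1.1107, -0.053 ]), 'joint_velocities': array([ 0.0023, -0.0015, -0.0007, -0.0007, -0.001 , -0.0007,  0.0002]), 'effort': array([  0.0008, -85.1039,   0.6394, -42.6292,  -0.0487,   0.0137,
         0.    ]), 'position': array([ 0.2236, -0.5836,  0.2054]), 'tool_rot': array([ 0.9833,  0.1819, -0.    , -0.    ]), 'force': array([-0.5592,  0.3833, -0.1918]), 'wrist_torque': array([-0.0043, -0.0224,  0.0184]), 'gripper_force': 0.0, 'grip_width': 1.002195323121552}
```

```bash
sed -i "s/return K,np.array(c\['rotation'\]),np/return K,R.from_quat(c['rotation']).as_matrix(),np/" h.py; ls pics; python3 - <<'E'
from h import *
import cv2
p=cv2.imread('pics/top0.png'); 
s,_,d=grab('top'); P=cloud('top',s,d); np.save('top0.npy',P)
# check: heights of stand regions/board
for m in (73,65):
    pass
for y in (0.09,0.05,0.01,-0.03):
    row=[(np.abs(P[...,1]-y)<.001)&(np.abs(P[...,0]-x)<.0015) for x in np.arange(.50,.72,.01)]
    print(y,[round(float(np.median(P[r][:,2])*1000)) if r.any() else None for r in row])
print(manip.calibration('wrist'))
E
```

```text
scene0.png
top0.png
0.09 [1, -2, 2, 1, -4, 0, -5, -6, 65, 65, 62, 61, 69, 74, 73, 68, 68, 70, 70, None, None, 75]
0.05 [-6, 1, -4, -6, None, -4, 77, 75, 75, None, None, None, 76, 69, 73, 68, 73, 76, 72, 71, 69, 67]
0.01 [-9, None, None, None, None, 1, -1, 6, 35, 65, 66, 65, 70, 71, 70, None, None, None, 69, 73, 71, 71]
-0.03 [None, -5, -1, 5, -3, -1, 77, 79, 80, None, None, None, 78, 72, 69, 77, 69, 71, 75, 70, None, None]
{'camera_matrix': array([[382.6613,   0.    , 322.2386],
       [  0.    , 382.6613, 236.7793],
       [  0.    ,   0.    ,   1.    ]]), 'mount': array([[-0.001 ,  0.9671,  0.2544,  0.0748],
       [ 1.    ,  0.001 ,  0.0002,  0.0011],
       [-0.0001,  0.2544, -0.9671, -0.1788],
       [ 0.    ,  0.    ,  0.    ,  1.    ]])}
```

View pics/scene0.png

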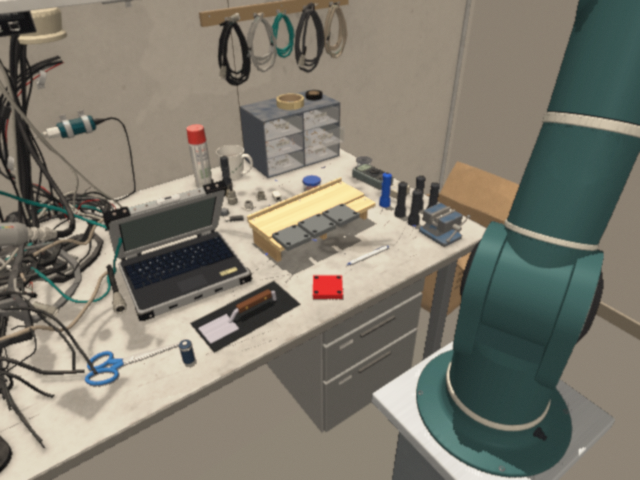

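View pics/top0.png

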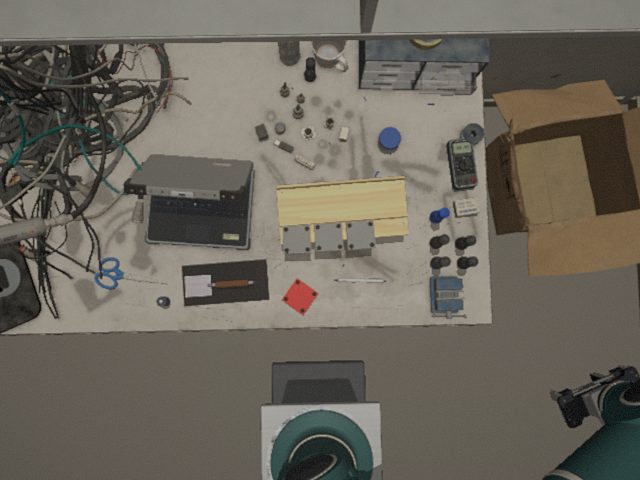

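```bash
cat > plan.py <<'E'
from h import *
import json
def down(yaw,pitch=0):
    """tool pointing down, tool x at yaw (deg) in world; pitch>0 raises tool +x side"""
    a=np.radians(yaw); x=np.array([np.cos(a),np.sin(a),0]); z=np.array([0,0,-1.]); 
    return R.from_matrix(np.stack([x,np.cross(z,x),z],1))*R.from_euler('y',pitch,degrees=True)
def plan(wps,claw,step=45,p=None,r=None,dec=0,end=0):
    """wps: list of (pos, Rotation[, step]). prints rows"""
    s=manip.state()
    p=np.array(s['position']) if p is None else np.array(p); r=R.from_quat(s['tool_rot']) if r is None else r
    rows=[]
    for w in wps:
        q,t=np.array(w[0],float),w[1]; st=w[2] if len(w)>2 else step
        n=max(1,int(np.ceil(np.linalg.norm(q-p)*1000/st)),int(np.ceil((r.inv()*t).magnitude()*57.3/7.5)))
        p0=p.copy(); r0=r; rv=(r0.inv()*t).as_rotvec()
        for i in range(1,n+1):
            pt=p0+(q-p0)*i/n; rt=r0*R.from_rotvec(rv*i/n)
            d=np.round(r.inv().apply(pt-p)*1000,dec); k=np.round((r.inv()*rt).as_rotvec(degrees=True),1)
            p=p+r.apply(d/1000); r=r*R.from_rotvec(k,degrees=True); rows.append((d.tolist(),k.tolist()))
    rows+=[([0,0,0],[0,0,0])]*end
    f=lambda L:json.dumps([[int(v) if v==int(v) else v for v in a] for a in L]).replace(' ','')
    for i in range(0,len(rows),8):
        c=rows[i:i+8]; print(len(c),'xyz',f([a for a,_ in c])); print('  turn',f([b for _,b in c]))
E
python3 - <<'E'
from plan import *
plan([((.60,-.03,.27),down(0))],-1,end=2)
E
```

```text
8 xyz [[37,-25,-4],[36,-27,-5],[35,-27,-4],[35,-28,-4],[34,-29,-5],[33,-30,-4],[32,-30,-4],[32,-32,-4]]
  turn [[0,0,1.4],[0,0,1.4],[0,0,1.4],[0,0,1.4],[0,0,1.4],[0,0,1.4],[0,0,1.4],[0,0,1.4]]
8 xyz [[31,-32,-5],[30,-33,-4],[30,-33,-4],[28,-35,-5],[28,-35,-4],[27,-35,-4],[26,-37,-5],[0,0,0]]
  turn [[0,0,1.4],[0,0,1.4],[0,0,1.4],[0,0,1.4],[0,0,1.4],[0,0,1.4],[0,0,1.4],[0,0,0]]
1 xyz [[0,0,0]]
  turn [[0,0,0]]
```

Request:
{"method": "servo_tool", "body": {"claw": [-1,-1,-1,-1,-1,-1,-1,-1], "xyz": [[37,-25,-4],[36,-27,-5],[35,-27,-4],[35,-28,-4],[34,-29,-5],[33,-30,-4],[32,-30,-4],[32,-32,-4]], "turn": [[0,0,1.4],[0,0,1.4],[0,0,1.4],[0,0,1.4],[0,0,1.4],[0,0,1.4],[0,0,1.4],[0,0,1.4]]}}

```text
time_s: 1.95
position: [0.4248, -0.2867, 0.2398]
tool_rot: [0.996, 0.084, 0.0, 0.0]
force: [1.2, -0.3, -0.8]
grip_width: 0.997
gripper_force: 0.0
```

Request:
{"method": "servo_tool", "body": {"claw": [-1,-1,-1,-1,-1,-1,-1,-1], "xyz": [[31,-32,-5],[30,-33,-4],[30,-33,-4],[28,-35,-5],[28,-35,-4],[27,-35,-4],[26,-37,-5],[0,0,0]], "turn": [[0,0,1.4],[0,0,1.4],[0,0,1.4],[0,0,1.4],[0,0,1.4],[0,0,1.4],[0,0,1.4],[0,0,0]]}}

```text
time_s: 2.75
position: [0.6022, -0.0235, 0.2707]
tool_rot: [1.0, 0.003, 0.0, -0.001]
force: [-0.3, -0.8, -0.1]
grip_width: 0.996
gripper_force: 0.0
```

Request:
{"method": "servo_tool", "body": {"claw": [-1,-1], "xyz": [[0,0,0],[0,0,0]], "turn": [[0,0,0],[0,0,0]]}}

```text
time_s: 2.95
position: [0.5998, -0.0308, 0.2703]
tool_rot: [1.0, -0.001, -0.0, 0.0]
force: [-0.7, -0.6, 0.9]
grip_width: 1.004
gripper_force: 0.0
```

```bash
python3 - <<'E'
from plan import *
s,p,d=grab('wrist','w1.png'); print(s['position'],s['tool_rot'],s['time_s'])
P=cloud('wrist',s,d); np.save('w1.npy',P)
for r in manip.regions_of('wrist','stand_1'):
    m=r['mask']&(d>0); q=P[m]
    box=cv2.minAreaRect(q[:,:2].astype(np.float32)*1000)
    print('stand',round(r['score'],2),np.median(q,0),box, p[m].mean(0))
for q in ('torch_1','board','board_deck'):
    print(q,[(np.round(r['point'],3).tolist(),round(r['score'],2)) for r in manip.look_for('wrist',q)])
# yellow wood mask
h=cv2.cvtColor(p,cv2.COLOR_RGB2HSV); y=((h[...,0]>15)&(h[...,0]<35)&(h[...,1]>60)&(h[...,2]>80)&(P[...,2]>.05)).astype(np.uint8)
y=cv2.morphologyEx(y,cv2.MORPH_OPEN,np.ones((5,5))); m=(y>0)&(d>0)
print('board',cv2.minAreaRect(P[m][:,:2].astype(np.float32)*1000), m.sum())
E
```

```text
[ 0.5998 -0.0308  0.2703] [ 1.     -0.0009 -0.0002  0.0002] 2.95
stand 0.8 [0.4446 0.0468 0.0133] ((440.05596923828125, 46.211151123046875), (76.39341735839844, 73.04914855957031), 53.79226303100586) [128.9914  26.432   24.4574]
stand 0.67 [ 0.5956 -0.0303  0.0785] ((581.2081298828125, -33.66189956665039), (98.82989501953125, 79.92172241210938), 3.8566105365753174) [98.8193 97.5905 91.4161]
stand 0.61 [0.5908 0.0511 0.0785] ((576.195556640625, 64.9739761352539), (99.57776641845703, 99.48120880126953), 89.79783630371094) [92.8785 91.6694 85.4817]
stand 0.6 [ 0.5986 -0.1127  0.0785] ((584.6459350585938, -125.68415832519531), (99.38306427001953, 96.30542755126953), 4.111794948577881) [97.1651 95.8956 89.6214]
torch_1 [([0.649, -0.312, 0.055], 0.86), ([0.583, -0.376, 0.019], 0.8), ([0.525, -0.382, 0.025], 0.79), ([0.582, -0.31, 0.07], 0.76), ([0.525, -0.317, 0.066], 0.69), ([0.477, 0.299, 0.006], 0.62), ([0.482, -0.099, 0.009], 0.45)]
board [([0.683, -0.079, 0.074], 0.7), ([0.477, 0.301, 0.004], 0.18)]
board_deck [([0.687, -0.079, 0.071], 0.77)]
board ((662.5797119140625, -68.15898132324219), (152.21914672851562, 335.418212890625), 3.252568483352661) 47080
```

View pics/w1.png

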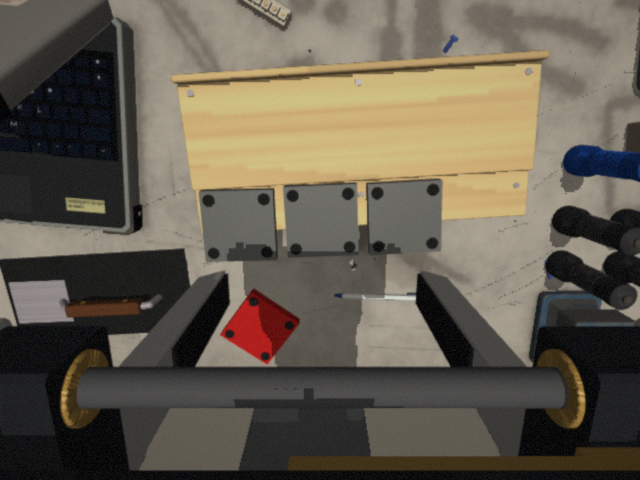

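```bash
python3 - <<'E'
from plan import *
P=np.load('w1.npy'); p=cv2.imread('pics/w1.png')
h=cv2.cvtColor(p,cv2.COLOR_BGR2HSV)
m=(h[...,0]<15)&(h[...,1]>100)&(P[...,0]>.42)&(P[...,0]<.53)&(P[...,1]>.18)&(P[...,1]<.4)
q=P[m]; print(m.sum(),np.median(q,0),cv2.minAreaRect(q[:,:2].astype(np.float32)*1000))
c=np.median(q,0)
plan([((c[0],c[1]-.0,.16),down(90))],-1,end=1)
E
```

```text
1150 [0.4814 0.2259 0.0378] ((470.3990478515625, 233.8648681640625), (34.23087692260742, 104.00492858886719), 2.4529552459716797)
8 xyz [[-9,-20,9],[-7,-20,8],[-4,-22,9],[-2,-21,8],[1,-22,9],[4,-21,8],[6,-21,9],[9,-20,8]]
  turn [[0,0,-6.9],[0,0,-7],[0,0,-6.9],[0,0,-6.9],[0,0,-7],[0,0,-6.9],[0,0,-6.9],[0,0,-6.9]]
6 xyz [[11,-19,9],[13,-17,8],[16,-16,9],[16,-13,8],[19,-12,9],[0,0,0]]
  turn [[0,0,-7],[0,0,-6.9],[0,0,-6.9],[0,0,-7],[0,0,-6.9],[0,0,0]]
```

Request:
{"method": "servo_tool", "body": {"claw": [-0.2,-0.2,-0.2,-0.2,-0.2,-0.2,-0.2,-0.2], "xyz": [[-9,-20,9],[-7,-20,8],[-4,-22,9],[-2,-21,8],[1,-22,9],[4,-21,8],[6,-21,9],[9,-20,8]], "turn": [[0,0,-6.9],[0,0,-7],[0,0,-6.9],[0,0,-6.9],[0,0,-7],[0,0,-6.9],[0,0,-6.9],[0,0,-6.9]]}}

```text
time_s: 4.0
position: [0.5265, 0.1282, 0.2022]
tool_rot: [0.885, 0.466, 0.0, 0.0]
force: [0.9, -0.1, 0.0]
grip_width: 0.599
gripper_force: 0.0
```

Request:
{"method": "servo_tool", "body": {"claw": [-0.2,-0.2,-0.2,-0.2,-0.2,-0.2,-0.2], "xyz": [[11,-19,9],[13,-17,8],[16,-16,9],[16,-13,8],[19,-12,9],[0,0,0],[0,0,0]], "turn": [[0,0,-7],[0,0,-6.9],[0,0,-6.9],[0,0,-7],[0,0,-6.9],[0,0,0],[0,0,0]]}}

```text
time_s: 4.7
position: [0.4809, 0.2264, 0.1595]
tool_rot: [0.707, 0.707, -0.0, -0.0]
force: [0.4, -0.9, 0.2]
grip_width: 0.593
gripper_force: 0.0
```

```bash
python3 - <<'E'
from plan import *
s,p,d=grab('wrist','w2.png'); print(s['position'],s['tool_rot'],s['time_s'])
P=cloud('wrist',s,d)
h=cv2.cvtColor(p,cv2.COLOR_RGB2HSV)
m=(h[...,0]<15)&(h[...,1]>100)&(P[...,0]>.40)&(P[...,0]<.55)&(P[...,1]>.1)&(P[...,1]<.45)&(P[...,2]>.025)&(P[...,2]<.06)
q=P[m]; print(m.sum(),np.median(q,0),cv2.minAreaRect(q[:,:2].astype(np.float32)*1000))
for k in ('turner','turner_grip','mat'):
  for r in manip.regions_of('wrist',k)[:2]:
    g=P[r['mask']&(d>0)]; print(k,round(r['score'],2),np.median(g,0),cv2.minAreaRect(g[:,:2].astype(np.float32)*1000))
print([(x['point'],x['score']) for x in manip.look_for('wrist','turner_tip')])
E
```

```text
[0.4809 0.2264 0.1595] [ 0.7072  0.707  -0.0001 -0.    ] 4.7
2009 [0.4781 0.2305 0.0382] ((478.2424621582031, 227.7788543701172), (16.146860122680664, 87.29466247558594), 2.3377833366394043)
turner 0.82 [0.4764 0.3093 0.0055] ((478.3665466308594, 260.21832275390625), (57.291622161865234, 196.95152282714844), 3.6112682819366455)
turner_grip 0.86 [0.4765 0.3093 0.0056] ((477.3411560058594, 259.63360595703125), (56.31360626220703, 196.01402282714844), 2.8547706604003906)
mat 0.91 [0.4904 0.2481 0.0025] ((481.5135498046875, 248.5845947265625), (112.57894897460938, 234.06549072265625), 3.2477798461914062)
[([0.4721, 0.3084, 0.0044], 0.64)]
```

View pics/w2.png

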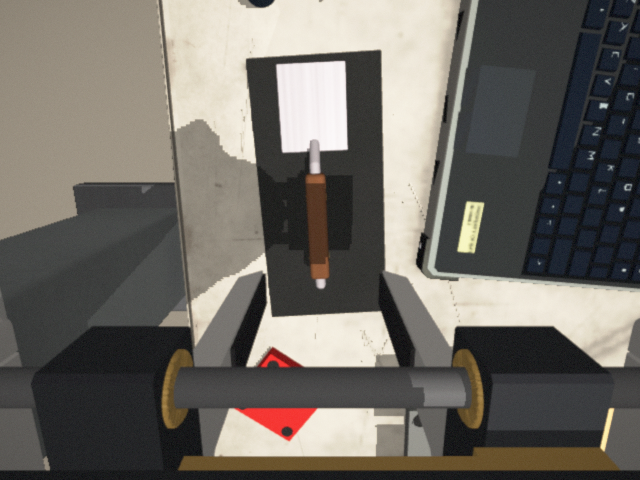

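```bash
python3 - <<'E'
from plan import *
plan([((.478,.236,.06),down(92.5)),((.478,.236,.0125),down(92.5),24)],-.2,end=1)
E
```

```text
6 xyz [[3,-1,33],[4,-1,33],[3,-1,34],[0,0,24],[0,0,23],[0,0,0]]
  turn [[0,0,-0.8],[0,0,-0.9],[0,0,-0.8],[0,0,0],[0,0,0],[0,0,0]]
```

Request:
{"method": "servo_tool", "body": {"claw": [-0.2,-0.2,-0.2,-0.2,-0.2,-0.2,-0.2], "xyz": [[3,-1,33],[4,-1,33],[3,-1,34],[0,0,24],[0,0,23],[0,0,0],[0,0,0]], "turn": [[0,0,-0.8],[0,0,-0.9],[0,0,-0.8],[0,0,0],[0,0,0],[0,0,0],[0,0,0]]}}

```text
time_s: 5.65
position: [0.4779, 0.2367, 0.013]
tool_rot: [0.691, 0.723, 0.0, -0.0]
force: [0.3, 0.3, 0.7]
grip_width: 0.602
gripper_force: 0.0
```

Request:
{"method": "servo_tool", "body": {"claw": [1,1,1,1,1,1], "xyz": [[0,0,0],[0,0,0],[0,0,0],[0,0,0],[0,0,0],[0,0,0]], "turn": [[0,0,0],[0,0,0],[0,0,0],[0,0,0],[0,0,0],[0,0,0]]}}

```text
time_s: 6.25
position: [0.4776, 0.2366, 0.0126]
tool_rot: [0.691, 0.723, -0.0, -0.0]
force: [-0.8, -0.5, 2.8]
grip_width: 0.168
gripper_force: 30.0
```

Request:
{"method": "servo_tool", "body": {"claw": [1,1,1,1,1,1], "xyz": [[0,0,-20],[0,0,-25],[0,0,-30],[0,0,-30],[0,0,-20],[0,0,0]], "turn": [[0,0,0],[0,0,0],[0,0,0],[0,0,0],[0,0,0],[0,0,0]]}}

```text
time_s: 6.85
position: [0.4788, 0.2372, 0.1398]
tool_rot: [0.691, 0.723, 0.002, 0.001]
force: [-0.2, 0.1, -0.9]
grip_width: 0.171
gripper_force: 30.0
```

```bash
python3 - <<'E'
from plan import *
s,p,d=grab('wrist','w3.png'); print(s['position'],s['tool_rot'],s['time_s'],s['grip_width'],s['gripper_force'],s['force'],s['wrist_torque'])
K,Rm,e=pose('wrist',s)
v,u=np.mgrid[0:480,0:640]
P=cloud('wrist',s,d); T=R.from_quat(s['tool_rot']); Q=(P-s['position'])@T.as_matrix()
h=cv2.cvtColor(p,cv2.COLOR_RGB2HSV)
m=(d>0)&(Q[...,0]>.04)&(Q[...,0]<.16)&(abs(Q[...,1])<.04)&(Q[...,2]>-.0)&(Q[...,2]<.04)
q=Q[m]; print(m.sum(),cv2.minAreaRect(q[:,:2].astype(np.float32)*1000))
for x in np.arange(.04,.16,.01):
    b=q[abs(q[:,0]-x)<.005]; print(round(x,3),len(b),b.mean(0) if len(b) else '',np.ptp(b[:,1]) if len(b) else '')
E
```

```text
[0.4788 0.2372 0.1398] [0.6912 0.7227 0.0016 0.0009] 6.85 0.17138384326369527 29.990306496620178 [-0.2264  0.1008 -0.8803] [-0.0491 -0.0938 -0.0113]
18928 ((85.85968017578125, 1.0507164001464844), (56.34450149536133, 70.14629364013672), 89.9665298461914)
0.04 0  
0.05 855 [0.053  0.0011 0.0076] 0.0556308493504433
0.06 2412 [0.0602 0.0011 0.0072] 0.05616460883413765
0.07 2584 [0.0702 0.0011 0.0075] 0.05621005368335684
0.08 2621 [0.0801 0.001  0.0075] 0.05602741263085331
0.09 2777 [0.09   0.0011 0.0075] 0.056122468496113104
0.1 2919 [0.1    0.001  0.0075] 0.056096537174768715
0.11 3027 [0.11   0.001  0.0075] 0.056174693420236954
0.12 1733 [0.1177 0.0009 0.0075] 0.055620381546010664
0.13 0  
0.14 0  
0.15 0
```

View pics/w3.png

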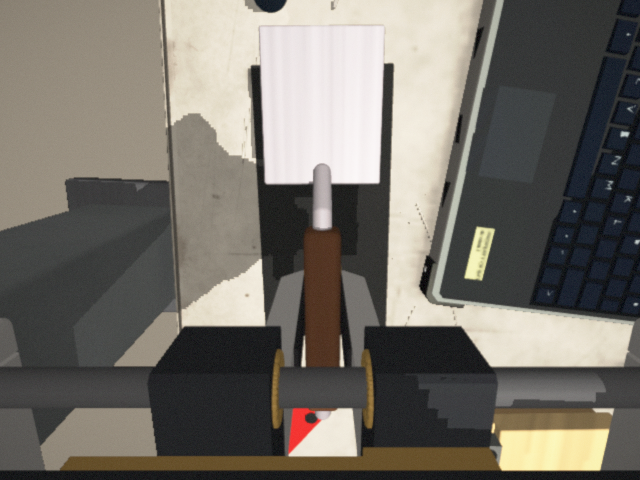

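```bash
cat > flip.py <<'E'
from plan import *
YAW=3.4; a=np.radians(YAW); H=np.array([np.cos(a),np.sin(a),0])
C={1:(.5908,.0511),2:(.5956,-.0303),3:(.5986,-.1127)}
def tcp(i,u,z): # blade tip top edge at board u (mm), height z (mm)
    p=np.array([*C[i],0])+H*(.037+(u-121)/1000); p[2]=(z+7.5)/1000; return p
E
python3 - <<'E'
from flip import *
D=down(YAW)
plan([(tcp(1,-110,130),D),(tcp(1,-95,57),D,40),(tcp(1,-56,57),D,20)],1,end=2)
E
```

```text
8 xyz [[-16,-7,0],[-17,-6,0],[-18,-3,0],[-17,-1,0],[-18,2,0],[-17,4,0],[-17,6,0],[-16,8,0]]
  turn [[0,0,7.4],[0,0,7.5],[0,0,7.4],[0,0,7.4],[0,0,7.4],[0,-0.1,7.5],[0,0,7.4],[0,0,7.4]]
8 xyz [[-15,10,0],[-13,12,0],[-11,13,1],[-10,15,0],[7,0,36],[8,0,37],[19,0,0],[20,0,0]]
  turn [[0,0,7.5],[0.1,0,7.4],[0,0,7.4],[0,0,7.4],[0,0,0],[0,0,0],[0,0,0],[0,0,0]]
2 xyz [[0,0,0],[0,0,0]]
  turn [[0,0,0],[0,0,0]]
```

Request:
{"method": "servo_tool", "body": {"claw": [1,1,1,1,1,1,1,1], "xyz": [[-16,-7,0],[-17,-6,0],[-18,-3,0],[-17,-1,0],[-18,2,0],[-17,4,0],[-17,6,0],[-16,8,0]], "turn": [[0,0,7.4],[0,0,7.5],[0,0,7.4],[0,0,7.4],[0,0,7.4],[0,-0.1,7.5],[0,0,7.4],[0,0,7.4]]}}

```text
time_s: 7.7
position: [0.4229, 0.1041, 0.1364]
tool_rot: [0.959, 0.283, -0.002, 0.0]
force: [0.3, 0.4, -1.0]
grip_width: 0.164
gripper_force: 30.0
```

Request:
{"method": "servo_tool", "body": {"claw": [1,1,1,1,1,1,1], "xyz": [[-15,10,0],[-13,12,0],[-11,13,1],[-10,15,0],[0,0,0],[7,0,36],[8,0,37]], "turn": [[0,0,7.5],[0.1,0,7.4],[0,0,7.4],[0,0,7.4],[0,0,0],[0,0,0],[0,0,0]]}}

```text
time_s: 8.4
position: [0.4124, 0.0408, 0.0627]
tool_rot: [1.0, 0.031, 0.0, -0.0]
force: [0.4, -0.3, -0.3]
grip_width: 0.171
gripper_force: 30.0
```

Request:
{"method": "servo_tool", "body": {"claw": [1,1], "xyz": [[0,0,0],[0,0,0]], "turn": [[0,0,0],[0,0,0]]}}

```text
time_s: 8.6
position: [0.411, 0.041, 0.0635]
tool_rot: [1.0, 0.031, -0.002, -0.0]
force: [-0.6, 0.0, -0.3]
grip_width: 0.17
gripper_force: 30.0
```

```bash
cat > chk.py <<'E'
from flip import *
def chk(f,i=None):
    s,p,d=grab('wrist',f); print(s['position'],s['tool_rot'],s['time_s'],s['force'],round(s['grip_width'],3))
    P=cloud('wrist',s,d); hsv=cv2.cvtColor(p,cv2.COLOR_RGB2HSV)
    T=R.from_quat(s['tool_rot']); Q=(P-s['position'])@T.as_matrix()
    m=(d>0)&(Q[...,0]>.05)&(Q[...,0]<.13)&(abs(Q[...,1])<.04)&(Q[...,2]>-.02)&(Q[...,2]<.03)&(P[...,2]<.07)
    if m.sum()>200: q=Q[m]; print('blade',np.percentile(q,[1,50,99],axis=0))
    g=((hsv[...,1]<40)&(hsv[...,2]>50)&(hsv[...,2]<150)&(P[...,2]>.074)&(P[...,2]<.1)&(P[...,0]>.5)&(P[...,0]<.76)&(P[...,1]>-.26)&(P[...,1]<.13)).astype(np.uint8)
    g=cv2.morphologyEx(g,cv2.MORPH_OPEN,np.ones((3,3)))
    n,l,st,_=cv2.connectedComponentsWithStats(g)
    for k in range(1,n):
        if st[k,4]>600:
            q=P[l==k]; r=cv2.minAreaRect(q[:,:2].astype(np.float32)*1000); print('grey',st[k,4],np.round(r[0],1),np.round(r[1],1),round(r[2],1),'z',np.median(q[:,2]))
E
python3 -c "
from chk import *
chk('w4.png')
plan([(tcp(1,-56,57),down(YAW),20)],1,end=1)"
```

```text
[0.411  0.041  0.0635] [ 0.9995  0.0312 -0.0022 -0.0004] 8.6 [-0.5875  0.0022 -0.3238] 0.17
blade [[ 0.0536 -0.0267 -0.0013]
 [ 0.0902  0.0007  0.0074]
 [ 0.1219  0.028   0.009 ]]
3 xyz [[20,0,0],[19,1,0],[0,0,0]]
  turn [[0,0.1,0.1],[0,0,0],[0,0,0]]
```

View pics/w4.png

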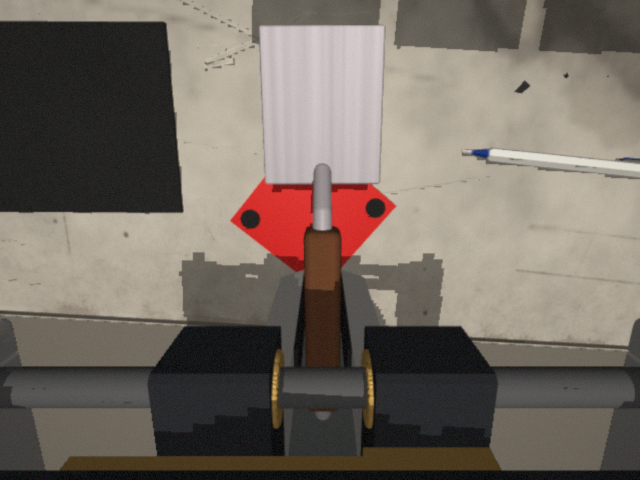

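```bash
cat >> flip.py <<'E'
PATH=[(-56,72,8),(-55,86,8),(-51,98,8),(-45,107,8),(-37,115,8),(-26,120,9),(-14,122,9),(0,124,10),(18,124,14)]
def flip(i,p=None,r=None,pre=True):
    D=down(YAW)
    w=[(tcp(i,-56,57),D,20)] if pre else []
    plan(w+[(tcp(i,u,z),D,st) for u,z,st in PATH],1,p=p,r=r,end=2)
E
python3 - <<'E'
from flip import *
for i in (1,2,3):
    q=proj('wrist',manip.state(),[np.array([*C[i],.079])-H*.036]); print(q)
flip(1)
E
```

```text
[[322.1306 -55.3517]]
[[543.2143 -54.9081]]
[[765.2596 -48.6335]]
8 xyz [[20,0,0],[19,1,0],[0,0,-8],[0,0,-7],[1,0,-7],[0,0,-7],[2,0,-6],[2,0,-6]]
  turn [[0,0.1,0.1],[0,0,0],[0,0,0],[0,0,0],[0,0,0],[0,0,0],[0,0,0],[0,0,0]]
8 xyz [[3,0,-5],[3,0,-4],[4,0,-4],[4,0,-4],[6,0,-3],[5,0,-2],[6,0,-1],[6,0,-1]]
  turn [[0,0,0],[0,0,0],[0,0,0],[0,0,0],[0,0,0],[0,0,0],[0,0,0],[0,0,0]]
6 xyz [[7,0,-1],[7,0,-1],[9,0,0],[9,0,0],[0,0,0],[0,0,0]]
  turn [[0,0,0],[0,0,0],[0,0,0],[0,0,0],[0,0,0],[0,0,0]]
```

Request:
{"method": "servo_tool", "body": {"claw": [1,1,1,1,1,1], "xyz": [[20,0,0],[19,1,0],[0,0,-8],[0,0,-7],[1,0,-7],[0,0,-7]], "turn": [[0,0.1,0.1],[0,0,0],[0,0,0],[0,0,0],[0,0,0],[0,0,0]]}}

```text
time_s: 9.25
position: [0.4515, 0.0418, 0.0937]
tool_rot: [1.0, 0.029, 0.0, -0.0]
force: [1.4, 0.4, -2.2]
grip_width: 0.169
gripper_force: 30.0
```

```bash
python3 -c "
from chk import *
s,p,d=grab('scene')
cv2.imwrite('pics/s5.png',cv2.resize(p[170:280,230:400,::-1],None,fx=4,fy=4))
chk('w5.png')"
```

```text
[0.452  0.0419 0.0945] [ 0.9996  0.0294  0.0009 -0.0001] 9.3 [ 1.2959  0.7967 -0.395 ] 0.171
grey 11798 [574.3 -31.4] [35.3 73. ] 2.7 z 0.07853372594528012
grey 3419 [576.8 -90.6] [36.4 26.8] 4.0 z 0.07854609241851293
grey 2238 [554.5  52.2] [ 5.1 71.9] 0.2 z 0.08769048693257941
```

View pics/s5.png

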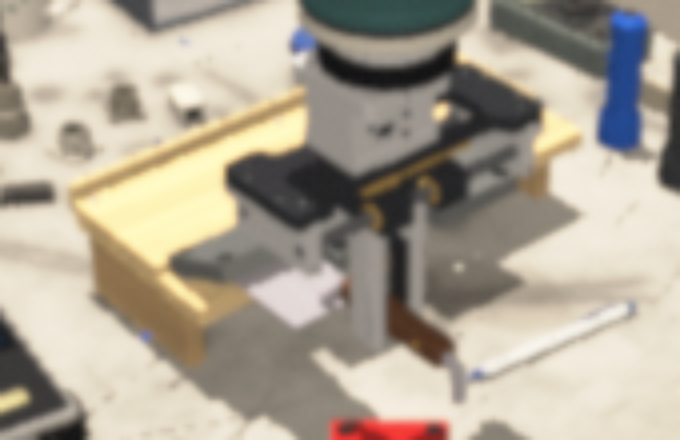

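Request:
{"method": "servo_tool", "body": {"claw": [1,1,1,1,1,1,1,1], "xyz": [[2,0,-6],[2,0,-6],[3,0,-5],[3,0,-4],[4,0,-4],[4,0,-4],[6,0,-3],[5,0,-2]], "turn": [[0,0,0],[0,0,0],[0,0,0],[0,0,0],[0,0,0],[0,0,0],[0,0,0],[0,0,0]]}}

```text
time_s: 10.15
position: [0.4813, 0.0436, 0.1268]
tool_rot: [1.0, 0.029, 0.0, -0.0]
force: [-0.9, -0.5, -1.2]
grip_width: 0.169
gripper_force: 30.0
```

Request:
{"method": "servo_tool", "body": {"claw": [1,1,1,1,1,1,1,1], "xyz": [[6,0,-1],[6,0,-1],[7,0,-1],[7,0,-1],[9,0,0],[9,0,0],[0,0,0],[0,0,0]], "turn": [[0,0,0],[0,0,0],[0,0,0],[0,0,0],[0,0,0],[0,0,0],[0,0,0],[0,0,0]]}}

```text
time_s: 10.95
position: [0.5245, 0.0462, 0.1303]
tool_rot: [1.0, 0.029, -0.0, -0.0]
force: [-0.2, 0.1, -1.4]
grip_width: 0.168
gripper_force: 30.0
```

```bash
python3 -c "
from chk import *
chk('w6.png')"
```

```text
[0.5245 0.0462 0.1303] [ 0.9996  0.0293 -0.0003 -0.0003] 10.95 [-0.2359  0.1438 -1.3853] 0.168
grey 13499 [592.9 -30.6] [72.1 72.9] 2.4 z 0.07854234955781461
grey 11937 [ 595.7 -111. ] [71.8 69.5] 3.8 z 0.07852897468648848
```

View pics/w6.png

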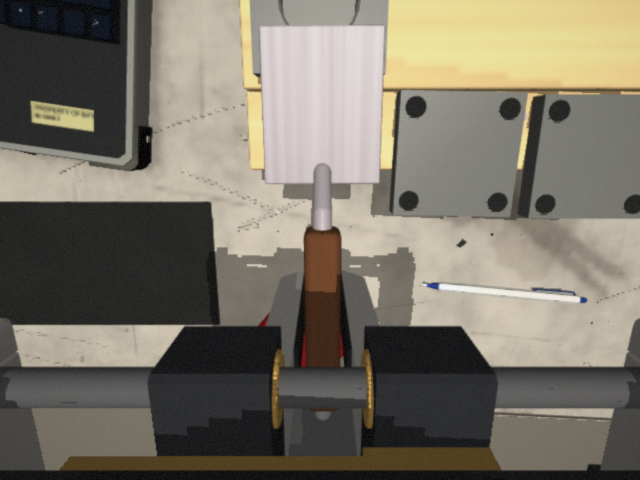

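```bash
sed -i 's/^C=.*/C={1:(.5908,.0511),2:(.5945,-.0306),3:(.5972,-.1127)}/' flip.py; python3 - <<'E'
from flip import *
D=down(YAW)
plan([(tcp(2,-105,115),D),(tcp(2,-100,57),D,30)],1,end=2)
print();flip(2,p=tcp(2,-100,57),r=D)
E
```

```text
8 xyz [[-31,20,2],[-31,20,2],[-31,21,2],[-30,20,2],[2,0,29],[3,0,29],[0,0,0],[0,0,0]]
  turn [[0,0,0],[0,0,0],[0,0,0],[0,0,0],[0,0,0],[0,0,0],[0,0,0],[0,0,0]]

8 xyz [[15,0,0],[14,0,0],[15,0,0],[0,0,-8],[0,0,-7],[1,0,-7],[0,0,-7],[2,0,-6]]
  turn [[0,0,0],[0,0,0],[0,0,0],[0,0,0],[0,0,0],[0,0,0],[0,0,0],[0,0,0]]
8 xyz [[2,0,-6],[3,0,-4],[3,0,-5],[4,0,-4],[4,0,-4],[6,0,-2],[5,0,-3],[6,0,-1]]
  turn [[0,0,0],[0,0,0],[0,0,0],[0,0,0],[0,0,0],[0,0,0],[0,0,0],[0,0,0]]
7 xyz [[6,0,-1],[7,0,-1],[7,0,-1],[9,0,0],[9,0,0],[0,0,0],[0,0,0]]
  turn [[0,0,0],[0,0,0],[0,0,0],[0,0,0],[0,0,0],[0,0,0],[0,0,0]]
```

Request:
{"method": "servo_tool", "body": {"claw": [1,1,1,1,1,1,1,1], "xyz": [[-31,20,2],[-31,20,2],[-31,21,2],[-30,20,2],[2,0,29],[3,0,29],[0,0,0],[0,0,0]], "turn": [[0,0,0],[0,0,0],[0,0,0],[0,0,0],[0,0,0],[0,0,0],[0,0,0],[0,0,0]]}}

```text
time_s: 11.8
position: [0.4113, -0.0414, 0.0649]
tool_rot: [1.0, 0.03, -0.001, -0.0]
force: [-0.1, -0.6, -0.1]
grip_width: 0.168
gripper_force: 30.0
```

Request:
{"method": "servo_tool", "body": {"claw": [1,1,1,1,1,1,1,1], "xyz": [[15,0,0],[14,0,0],[15,0,0],[0,0,-8],[0,0,-7],[1,0,-7],[0,0,-7],[2,0,-6]], "turn": [[0,0,0],[0,0,0],[0,0,0],[0,0,0],[0,0,0],[0,0,0],[0,0,0],[0,0,0]]}}

```text
time_s: 12.6
position: [0.4582, -0.039, 0.1004]
tool_rot: [1.0, 0.029, 0.0, -0.0]
force: [0.3, -0.2, -1.6]
grip_width: 0.167
gripper_force: 30.0
```

Request:
{"method": "servo_tool", "body": {"claw": [1,1,1,1,1,1,1,1], "xyz": [[2,0,-6],[3,0,-4],[3,0,-5],[4,0,-4],[4,0,-4],[6,0,-2],[5,0,-3],[6,0,-1]], "turn": [[0,0,0],[0,0,0],[0,0,0],[0,0,0],[0,0,0],[0,0,0],[0,0,0],[0,0,0]]}}

```text
time_s: 13.4
position: [0.492, -0.0369, 0.1287]
tool_rot: [1.0, 0.029, 0.0, -0.0]
force: [-0.0, 0.5, 0.1]
grip_width: 0.165
gripper_force: 30.0
```

Request:
{"method": "servo_tool", "body": {"claw": [1,1,1,1,1,1,1], "xyz": [[6,0,-1],[7,0,-1],[7,0,-1],[9,0,0],[9,0,0],[0,0,0],[0,0,0]], "turn": [[0,0,0],[0,0,0],[0,0,0],[0,0,0],[0,0,0],[0,0,0],[0,0,0]]}}

```text
time_s: 14.1
position: [0.5292, -0.0346, 0.1313]
tool_rot: [1.0, 0.029, -0.0, -0.0]
force: [0.6, 0.6, -0.6]
grip_width: 0.168
gripper_force: 30.0
```

```bash
python3 -c "
from chk import *
chk('w7.png')
D=down(YAW)
plan([(tcp(3,-105,115),D),(tcp(3,-100,57),D,30)],1,end=2)
print();flip(3,p=tcp(3,-100,57),r=D)"
```

```text
[ 0.5292 -0.0346  0.1313] [ 0.9996  0.0294 -0.0003 -0.0003] 14.1 [ 0.561   0.6087 -0.5558] 0.168
grey 9933 [651.7  54.7] [38.8 72.9] 3.1 z 0.0862887979707834
grey 3714 [659.7 -29.1] [75.7 37. ] 83.8 z 0.08502476069707202
grey 13790 [ 596.1 -113.3] [71.4 72.7] 3.2 z 0.07853806332646109
8 xyz [[-31,20,2],[-32,21,2],[-31,20,3],[-32,21,2],[3,0,29],[2,0,29],[0,0,0],[0,0,0]]
  turn [[0,0,0],[0,0,0],[0,0,0],[0,0,0],[0,0,0],[0,0,0],[0,0,0],[0,0,0]]

8 xyz [[15,0,0],[14,0,0],[15,0,0],[0,0,-8],[0,0,-7],[1,0,-7],[0,0,-7],[2,0,-6]]
  turn [[0,0,0],[0,0,0],[0,0,0],[0,0,0],[0,0,0],[0,0,0],[0,0,0],[0,0,0]]
8 xyz [[2,0,-6],[3,0,-4],[3,0,-5],[4,0,-4],[4,0,-4],[6,0,-2],[5,0,-3],[6,0,-1]]
  turn [[0,0,0],[0,0,0],[0,0,0],[0,0,0],[0,0,0],[0,0,0],[0,0,0],[0,0,0]]
7 xyz [[6,0,-1],[7,0,-1],[7,0,-1],[9,0,0],[9,0,0],[0,0,0],[0,0,0]]
  turn [[0,0,0],[0,0,0],[0,0,0],[0,0,0],[0,0,0],[0,0,0],[0,0,0]]
```

View pics/w7.png

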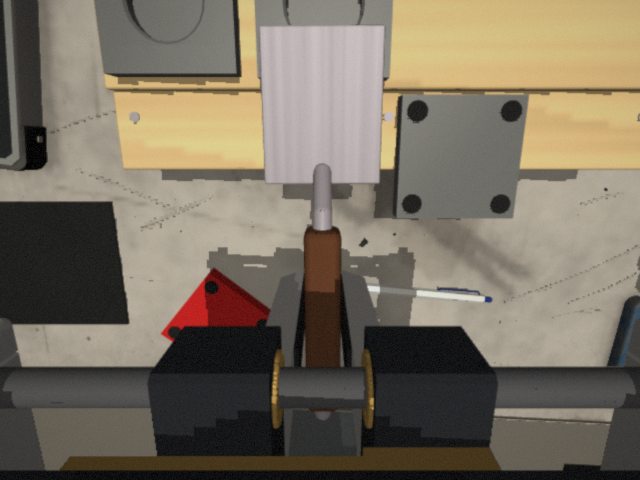

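Two stands are flipped, cups up (near 165,20 and 322,12); the third waits at (455,155).

Request:
{"method": "servo_tool", "body": {"claw": [1,1,1,1,1,1,1,1], "xyz": [[-31,20,2],[-32,21,2],[-31,20,3],[-32,21,2],[3,0,29],[2,0,29],[0,0,0],[0,0,0]], "turn": [[0,0,0],[0,0,0],[0,0,0],[0,0,0],[0,0,0],[0,0,0],[0,0,0],[0,0,0]]}}

```text
time_s: 14.95
position: [0.4131, -0.1234, 0.0649]
tool_rot: [1.0, 0.029, -0.0, -0.0]
force: [-0.3, 0.3, -1.5]
grip_width: 0.169
gripper_force: 30.0
```

Request:
{"method": "servo_tool", "body": {"claw": [1,1,1,1,1,1,1,1], "xyz": [[15,0,0],[14,0,0],[15,0,0],[0,0,-8],[0,0,-7],[1,0,-7],[0,0,-7],[2,0,-6]], "turn": [[0,0,0],[0,0,0],[0,0,0],[0,0,0],[0,0,0],[0,0,0],[0,0,0],[0,0,0]]}}

```text
time_s: 15.75
position: [0.46, -0.1211, 0.1004]
tool_rot: [1.0, 0.029, 0.0, -0.0]
force: [0.2, 0.5, -1.8]
grip_width: 0.167
gripper_force: 30.0
```

Request:
{"method": "servo_tool", "body": {"claw": [1,1,1,1,1,1,1,1], "xyz": [[2,0,-6],[3,0,-4],[3,0,-5],[4,0,-4],[4,0,-4],[6,0,-2],[5,0,-3],[6,0,-1]], "turn": [[0,0,0],[0,0,0],[0,0,0],[0,0,0],[0,0,0],[0,0,0],[0,0,0],[0,0,0]]}}

```text
time_s: 16.55
position: [0.4938, -0.119, 0.1287]
tool_rot: [1.0, 0.029, 0.0, -0.0]
force: [-0.0, -0.2, -1.3]
grip_width: 0.167
gripper_force: 30.0
```

Request:
{"method": "servo_tool", "body": {"claw": [1,1,1,1,1,1,1], "xyz": [[6,0,-1],[7,0,-1],[7,0,-1],[9,0,0],[9,0,0],[0,0,0],[0,0,0]], "turn": [[0,0,0],[0,0,0],[0,0,0],[0,0,0],[0,0,0],[0,0,0],[0,0,0]]}}

```text
time_s: 17.25
position: [0.5311, -0.1167, 0.1312]
tool_rot: [1.0, 0.029, -0.0, -0.0]
force: [0.5, 0.5, -1.4]
grip_width: 0.167
gripper_force: 30.0
```

```bash
python3 -c "
from chk import *
chk('w8.png')
# lay back: grasp pose was (.478,.2365,.0126), yaw 92.5
D=down(92.5)
plan([(tcp(3,-80,170),down(YAW)),((.42,.06,.16),down(30)),((.478,.237,.10),D),((.478,.237,.03),D,35),((.478,.237,.0135),D,9)],1,end=2)"
```

```text
[ 0.5311 -0.1167  0.1312] [ 0.9996  0.0294 -0.0002 -0.0003] 17.25 [ 0.5034  0.5065 -1.3776] 0.167
grey 5422 [650.9  42.8] [35.6 50.3] 3.2 z 0.08628152786696301
grey 9611 [654.1 -28.4] [37.6 73.2] 3.1 z 0.08628728000134567
grey 3687 [ 667.6 -113.5] [77.9 33.3] 74.8 z 0.08535045783180392
8 xyz [[-33,0,-15],[-32,0,-16],[-33,0,-15],[0,-37,3],[2,-36,4],[7,-36,3],[9,-35,4],[13,-35,3]]
  turn [[0,0,0],[0,0,0],[0,0,0],[0,0,-5.3],[0,0,-5.4],[0,0,-5.3],[0,0,-5.3],[0,0,-5.3]]
8 xyz [[15,-14,7],[17,-12,6],[19,-9,7],[19,-8,7],[20,-5,7],[20,-2,6],[21,0,7],[21,2,7]]
  turn [[0,0,-6.9],[0,0,-7],[0,0,-6.9],[0,0,-7],[0,0,-6.9],[0,0,-7],[0,0,-6.9],[0,0,-7]]
8 xyz [[20,5,6],[0,0,23],[0,0,24],[0,0,23],[0,0,8],[0,0,9],[0,0,0],[0,0,0]]
  turn [[0,0,-6.9],[0,0,0],[0,0,0],[0,0,0],[0,0,0],[0,0,0],[0,0,0],[0,0,0]]
```

Request:
{"method": "servo_tool", "body": {"claw": [1,1,1,1,1,1,1,1], "xyz": [[-33,0,-15],[-32,0,-16],[-33,0,-15],[0,-37,3],[2,-36,4],[7,-36,3],[9,-35,4],[13,-35,3]], "turn": [[0,0,0],[0,0,0],[0,0,0],[0,0,-5.3],[0,0,-5.4],[0,0,-5.3],[0,0,-5.3],[0,0,-5.3]]}}

```text
time_s: 18.1
position: [0.4192, 0.0612, 0.1605]
tool_rot: [0.966, 0.26, 0.0, 0.0]
force: [1.0, -0.6, -1.4]
grip_width: 0.167
gripper_force: 30.0
```

Request:
{"method": "servo_tool", "body": {"claw": [1,1,1,1,1,1,1,1], "xyz": [[15,-14,7],[17,-12,6],[19,-9,7],[19,-8,7],[20,-5,7],[20,-2,6],[21,0,7],[21,2,7]], "turn": [[0,0,-6.9],[0,0,-7],[0,0,-6.9],[0,0,-7],[0,0,-6.9],[0,0,-7],[0,0,-6.9],[0,0,-7]]}}

```text
time_s: 18.9
position: [0.4716, 0.2181, 0.1064]
tool_rot: [0.732, 0.681, 0.0, 0.0]
force: [-0.3, -0.1, 0.1]
grip_width: 0.167
gripper_force: 30.0
```

Request:
{"method": "servo_tool", "body": {"claw": [1,1,1,1,1,1,1,1], "xyz": [[20,5,6],[0,0,0],[0,0,23],[0,0,24],[0,0,15],[0,0,0],[0,0,0],[0,0,0]], "turn": [[0,0,-6.9],[0,0,0],[0,0,0],[0,0,0],[0,0,0],[0,0,0],[0,0,0],[0,0,0]]}}

```text
time_s: 19.7
position: [0.4786, 0.2374, 0.0397]
tool_rot: [0.692, 0.722, 0.001, 0.0]
force: [-1.3, -0.6, -1.4]
grip_width: 0.166
gripper_force: 30.0
```

```bash
python3 -c "
from chk import *
s=manip.state();print(s['position'],s['tool_rot'])
D=down(92.5)
plan([((.478,.237,.0135),D,9)],1,end=2)"
```

```text
[0.4786 0.2374 0.0397] [0.692  0.7219 0.0008 0.0002]
5 xyz [[0,0,9],[0,0,8],[0,-1,9],[0,0,0],[0,0,0]]
  turn [[0,0,0],[0.1,0,0],[0,0,-0.1],[0,0,0],[0,0,0]]
```

Request:
{"method": "servo_tool", "body": {"claw": [1,1,1,1,1], "xyz": [[0,0,9],[0,0,8],[0,0,9],[0,0,0],[0,0,0]], "turn": [[0,0,0],[0,0,0],[0,0,0],[0,0,0],[0,0,0]]}}

```text
time_s: 20.2
position: [0.4777, 0.2372, 0.012]
tool_rot: [0.692, 0.722, -0.0, -0.0]
force: [-0.1, 0.2, -1.6]
grip_width: 0.17
gripper_force: 30.0
```

Request:
{"method": "servo_tool", "body": {"claw": [-0.2,-0.2,-0.2,-0.2,-0.2,-0.2,-0.2,-0.2], "xyz": [[0,0,0],[0,0,0],[0,0,0],[0,0,0],[0,0,-30],[0,0,-40],[0,0,-40],[0,0,-40]], "turn": [[0,0,0],[0,0,0],[0,0,0],[0,0,0],[0,0,0],[0,0,0],[0,0,0],[0,0,0]]}}

```text
time_s: 21.0
position: [0.4777, 0.2372, 0.1642]
tool_rot: [0.692, 0.722, 0.0, -0.0]
force: [0.4, -0.2, -0.2]
grip_width: 0.598
gripper_force: 0.0
```

```bash
python3 - <<'E'
from plan import *
s,p,d=grab('wrist'); P=cloud('wrist',s,d); h=cv2.cvtColor(p,cv2.COLOR_RGB2HSV)
m=(h[...,0]<15)&(h[...,1]>100)&(P[...,0]>.40)&(P[...,0]<.55)&(P[...,1]>.15)&(P[...,1]<.45)&(P[...,2]>.025)&(P[...,2]<.06)
q=P[m]; print(m.sum(),np.median(q,0),cv2.minAreaRect(q[:,:2].astype(np.float32)*1000),s['time_s'],s['position'])
plan([((.61,-.09,.32),down(0))],-.2,end=2)
E
```

```text
1936 [0.4793 0.2316 0.0382] ((479.50543212890625, 228.64537048339844), (16.297971725463867, 86.89105987548828), 2.345579147338867) 21.0 [0.4777 0.2372 0.1642]
8 xyz [[-26,9,-12],[-24,12,-11],[-23,15,-12],[-20,18,-11],[-19,20,-12],[-15,22,-11],[-13,24,-12],[-10,26,-11]]
  turn [[0,0,7.1],[0,-0.1,7.1],[0,0,7.1],[0,0,7.2],[0.1,-0.1,7.1],[0,0,7.1],[0,0,7.1],[0,-0.1,7.1]]
7 xyz [[-7,26,-12],[-3,27,-11],[0,27,-12],[4,27,-11],[7,27,-12],[0,0,0],[0,0,0]]
  turn [[0,0,7.1],[0,0,7.2],[0,0,7.1],[0,-0.1,7.1],[0.1,0,7.1],[0,0,0],[0,0,0]]
```

Request:
{"method": "servo_tool", "body": {"claw": [-1,-1,-1,-1,-1,-1,-1,-1], "xyz": [[-26,9,-12],[-24,12,-11],[-23,15,-12],[-20,18,-11],[-19,20,-12],[-15,22,-11],[-13,24,-12],[-10,26,-11]], "turn": [[0,0,7.1],[0,0,7.1],[0,0,7.1],[0,0,7.2],[0,0,7.1],[0,0,7.1],[0,0,7.1],[0,0,7.1]]}}

```text
time_s: 21.85
position: [0.559, 0.0336, 0.2552]
tool_rot: [0.953, 0.303, 0.0, -0.0]
force: [0.6, -0.2, -0.2]
grip_width: 0.995
gripper_force: 0.0
```

Request:
{"method": "servo_tool", "body": {"claw": [-1,-1,-1,-1,-1,-1,-1,-1], "xyz": [[-7,26,-12],[-3,27,-11],[0,27,-12],[4,27,-11],[7,27,-12],[0,40,0],[0,0,0],[0,0,0]], "turn": [[0,0,7.1],[0,0,7.2],[0,0,7.1],[0,0,7.1],[0,0,7.1],[0,0,0],[0,0,0],[0,0,0]]}}

```text
time_s: 22.65
position: [0.6087, -0.1327, 0.3121]
tool_rot: [1.0, -0.001, -0.0, -0.0]
force: [-0.2, 1.2, 0.3]
grip_width: 1.0
gripper_force: 0.0
```

```bash
python3 - <<'E'
from plan import *
s,p,d=grab('wrist','w9.png'); P=cloud('wrist',s,d); np.save('w9.npy',P); print(s['position'],s['time_s'])
h=cv2.cvtColor(p,cv2.COLOR_RGB2HSV)
g=((h[...,1]<40)&(h[...,2]>50)&(h[...,2]<150)&(P[...,2]>.073)&(P[...,2]<.1)&(P[...,0]>.5)&(P[...,0]<.76)&(P[...,1]>-.26)&(P[...,1]<.13)).astype(np.uint8)
n,l,st,_=cv2.connectedComponentsWithStats(g)
for k in range(1,n):
    if st[k,4]>600:
        m=(l==k)&(P[...,2]>.083); q=P[m]; r=cv2.minAreaRect(q[:,:2].astype(np.float32)*1000); print('stand',np.round(r[0],1),np.round(r[1],1),round(r[2],1),'z',np.median(q[:,2]))
# torch tops
t=((P[...,2]>.102)&(P[...,2]<.115)&(P[...,1]<-.25)&(P[...,1]>-.45)&(P[...,0]>.45)&(P[...,0]<.72)).astype(np.uint8)
n,l,st,_=cv2.connectedComponentsWithStats(t)
for k in range(1,n):
    if st[k,4]>60:
        q=P[l==k]; c,r=cv2.minEnclosingCircle(q[:,:2].astype(np.float32)*1000); print('torch',np.round(c,1),round(r,1),np.median(q,0),st[k,:4],p[l==k].mean(0))
E
```

```text
[ 0.6087 -0.1327  0.3121] 22.65
stand [ 676.2 -109.6] [71.3 70.6] 2.9 z 0.086474968085471
stand [671.5 -28.1] [70.7 72.1] 3.3 z 0.08650434424145448
stand [668.5  55.4] [70.8 73.6] 3.1 z 0.08649368360365617
torch [ 647.  -326.6] 13.8 [ 0.6477 -0.3245  0.106 ] [501 160  28  27] [ 39.2306  68.5818 128.3356]
torch [ 579.3 -323.7] 13.6 [ 0.5804 -0.322   0.1059] [491 226  27  25] [50.2837 48.873  47.3214]
torch [ 575.5 -391.4] 14.0 [ 0.5763 -0.3892  0.106 ] [555 230  27  25] [50.7804 49.1941 47.4294]
torch [ 522.8 -324.8] 13.9 [ 0.5246 -0.3229  0.1061] [486 277  26  24] [52.4167 51.0614 49.2873]
torch [ 521.5 -394.5] 13.9 [ 0.5232 -0.3919  0.1059] [550 278  26  24] [51.8152 50.1696 48.213 ]
```

View pics/w9.png

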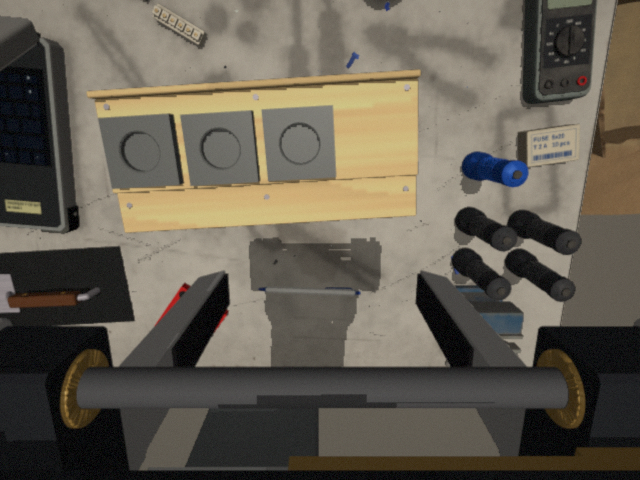

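```bash
cat > pp.py <<'E'
from plan import *
D=down(0)
def pick(t,p=None):
    t=np.array(t); plan([((*t,.19),D),((*t,.056),D,35)],0,p=p,r=None if p is None else D,end=1)
def carry(t,c):
    print('carry'); plan([((*t,.2),D,36),((*c,.215),D),((*c,.15),D,33)],1,p=(*t,.056),r=D,end=2)
E
python3 -c "
from pp import *
t=(.579,-.324); pick(t); carry(t,(.6685,.0554))"
```

```text
8 xyz [[-5,32,20],[-5,32,21],[-5,32,20],[-5,32,20],[-5,32,21],[-5,33,20],[0,0,34],[0,0,33]]
  turn [[0,0,0],[0,0,0],[0,0,0],[0,0,0],[0,0,0],[0,0,0],[0,0,0],[0,0,0]]
3 xyz [[0,0,34],[0,0,33],[0,0,0]]
  turn [[0,0,0],[0,0,0],[0,0,0]]
carry
8 xyz [[0,0,-29],[0,0,-29],[0,0,-28],[0,0,-29],[0,0,-29],[10,-42,-2],[10,-42,-1],[10,-42,-2]]
  turn [[0,0,0],[0,0,0],[0,0,0],[0,0,0],[0,0,0],[0,0,0],[0,0,0],[0,0,0]]
8 xyz [[10,-43,-2],[10,-42,-1],[10,-42,-2],[10,-42,-2],[10,-42,-1],[9,-42,-2],[0,0,33],[0,0,32]]
  turn [[0,0,0],[0,0,0],[0,0,0],[0,0,0],[0,0,0],[0,0,0],[0,0,0],[0,0,0]]
2 xyz [[0,0,0],[0,0,0]]
  turn [[0,0,0],[0,0,0]]
```

Request:
{"method": "servo_tool", "body": {"claw": [-0.1,-0.1,-0.1,-0.1,-0.1,-0.1,-0.1,-0.1], "xyz": [[-5,32,20],[-5,32,21],[-5,32,20],[-5,32,20],[-5,32,21],[-5,33,20],[0,0,0],[0,0,34]], "turn": [[0,0,0],[0,0,0],[0,0,0],[0,0,0],[0,0,0],[0,0,0],[0,0,0],[0,0,0]]}}

```text
time_s: 23.5
position: [0.5808, -0.3253, 0.1593]
tool_rot: [1.0, -0.0, 0.003, 0.001]
force: [1.5, 0.7, 0.4]
grip_width: 0.552
gripper_force: 0.0
```

Request:
{"method": "servo_tool", "body": {"claw": [-0.1,-0.1,-0.1,-0.1,-0.1], "xyz": [[0,0,33],[0,0,34],[0,0,33],[0,0,0],[0,0,0]], "turn": [[0,0,0],[0,0,0],[0,0,0],[0,0,0],[0,0,0]]}}

```text
time_s: 24.0
position: [0.5795, -0.3239, 0.0573]
tool_rot: [1.0, 0.0, 0.0, -0.0]
force: [0.4, 0.0, 0.9]
grip_width: 0.55
gripper_force: 0.0
```

Request:
{"method": "servo_tool", "body": {"claw": [1,1,1,1,1], "xyz": [[0,0,0],[0,0,0],[0,0,0],[0,0,0],[0,0,0]], "turn": [[0,0,0],[0,0,0],[0,0,0],[0,0,0],[0,0,0]]}}

```text
time_s: 24.5
position: [0.5794, -0.3251, 0.0575]
tool_rot: [1.0, -0.0, 0.001, 0.0]
force: [-1.0, 1.7, 7.6]
grip_width: 0.316
gripper_force: 29.7
```

Request:
{"method": "servo_tool", "body": {"claw": [1,1,1,1,1,1], "xyz": [[0,0,-29],[0,0,-29],[0,0,-28],[0,0,-29],[0,0,-29],[0,0,0]], "turn": [[0,0,0],[0,0,0],[0,0,0],[0,0,0],[0,0,0],[0,0,0]]}}

```text
time_s: 25.1
position: [0.5803, -0.3258, 0.2048]
tool_rot: [1.0, -0.0, 0.003, 0.001]
force: [-0.3, -0.4, -1.1]
grip_width: 0.311
gripper_force: 29.5
```

```bash
python3 -c "
from pp import *
s,p,d=grab('wrist','w10.png'); print(s['position'],s['force'],s['grip_width']*94)
P=cloud('wrist',s,d);Q=P-s['position']
m=(d>0)&(abs(Q[...,0])<.03)&(abs(Q[...,1])<.03)&(Q[...,2]>.04)&(Q[...,2]<.06)
q=Q[m]*1000
if len(q)>20: print(len(q),np.median(q,0),cv2.minEnclosingCircle(q[:,:2].astype(np.float32)))
plan([((.6685,.0554,.215),D),((.6685,.0554,.15),D,33)],1,end=2)"
```

```text
[ 0.5803 -0.3258  0.2048] [-0.2641 -0.4071 -1.1041] 29.212838533773613
5755 [ 6.1932 -1.5607 48.998 ] ((9.56418228149414, -0.6114435195922852), 27.201061248779297)
8 xyz [[10,-42,-1],[10,-43,-2],[10,-42,-1],[9,-42,-2],[10,-43,-1],[10,-42,-2],[10,-42,-1],[10,-43,-1]]
  turn [[0,0,0],[0,0,0],[0,-0.1,0],[0,0,0],[0,0,0],[0,0,0],[0.1,0,0],[0,0,0]]
5 xyz [[10,-42,-2],[0,0,33],[0,0,32],[0,0,0],[0,0,0]]
  turn [[0,-0.1,0],[0,0,0],[0,0,0],[0,0,0],[0,0,0]]
```

Request:
{"method": "servo_tool", "body": {"claw": [1,1,1,1,1,1,1,1], "xyz": [[10,-42,-1],[10,-43,-2],[10,-42,-1],[9,-42,-2],[10,-43,-1],[10,-42,-2],[10,-42,-1],[10,-43,-1]], "turn": [[0,0,0],[0,0,0],[0,0,0],[0,0,0],[0,0,0],[0,0,0],[0,0,0],[0,0,0]]}}

```text
time_s: 25.95
position: [0.6577, 0.0153, 0.2104]
tool_rot: [1.0, -0.001, -0.001, -0.0]
force: [0.1, -0.5, -1.2]
grip_width: 0.313
gripper_force: 29.5
```

Request:
{"method": "servo_tool", "body": {"claw": [1,1,1,1,1,1], "xyz": [[10,-42,-2],[0,0,0],[0,0,33],[0,0,25],[0,0,0],[0,0,0]], "turn": [[0,0,0],[0,0,0],[0,0,0],[0,0,0],[0,0,0],[0,0,0]]}}

```text
time_s: 26.55
position: [0.6678, 0.0559, 0.1554]
tool_rot: [1.0, -0.0, -0.001, -0.0]
force: [-0.1, 0.8, -0.3]
grip_width: 0.314
gripper_force: 29.5
```

```bash
cat >> pp.py <<'E'
def hover(f,i):
    """stand centre nearest TCP, from wrist view, relative to TCP; and held torch lens end"""
    s,p,d=grab('wrist',f); print(s['position'],s['time_s'],s['tool_rot'])
    P=cloud('wrist',s,d); h=cv2.cvtColor(p,cv2.COLOR_RGB2HSV)
    g=((P[...,2]>.083)&(P[...,2]<.090)&(P[...,0]>.5)&(P[...,0]<.76)&(abs(P[...,1]-s['position'][1])<.043)&(h[...,1]<60)&(h[...,2]>50)).astype(np.uint8)
    n,l,st,_=cv2.connectedComponentsWithStats(g); k=1+np.argmax(st[1:,4]); q=P[l==k]; r=cv2.minAreaRect(q[:,:2].astype(np.float32)*1000)
    print('stand',np.round(r[0],1),np.round(r[1],1),round(r[2],1),np.median(q[:,2]))
E
python3 -c "
from pp import *
hover('w11.png',1)"
```

```text
[0.6678 0.0559 0.1554] 26.55 [ 1.     -0.0004 -0.0006 -0.0003]
stand [668.9  55.9] [71.6 71.7] 3.4 0.08645559837558338
```

View pics/w11.png

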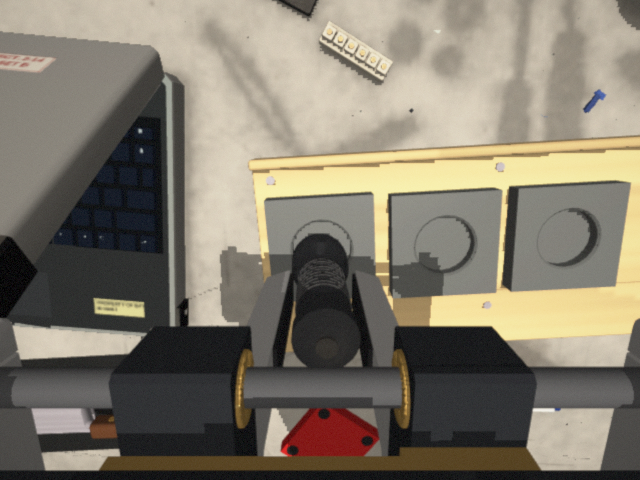

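Request:
{"method": "servo_tool", "body": {"claw": [1,1,1,1,1,1], "xyz": [[1,0,0],[0,0,7],[0,0,6],[0,0,6],[0,0,0],[0,0,0]], "turn": [[0,0,0],[0,0,0],[0,0,0],[0,0,0],[0,0,0],[0,0,0]]}}

```text
time_s: 27.2
position: [0.6689, 0.0559, 0.1362]
tool_rot: [1.0, -0.0, -0.0, -0.0]
force: [0.5, 0.3, -1.3]
grip_width: 0.311
gripper_force: 29.7
```

Request:
{"method": "servo_tool", "body": {"claw": [1,1,-0.1,-0.1,-0.1,-0.1], "xyz": [[0,0,1.5],[0,0,0],[0,0,0],[0,0,0],[0,0,0],[0,0,0]], "turn": [[0,0,0],[0,0,0],[0,0,0],[0,0,0],[0,0,0],[0,0,0]]}}

```text
time_s: 27.8
position: [0.669, 0.0559, 0.135]
tool_rot: [1.0, -0.0, -0.0, -0.0]
force: [0.1, -0.8, 0.1]
grip_width: 0.544
gripper_force: 0.0
```

Request:
{"method": "servo_tool", "body": {"claw": [-0.1,-0.1,-0.1,-0.1,-0.1], "xyz": [[0,0,-25],[0,0,-30],[0,0,-30],[0,0,-20],[0,0,0]], "turn": [[0,0,0],[0,0,0],[0,0,0],[0,0,0],[0,0,0]]}}

```text
time_s: 28.3
position: [0.6702, 0.0561, 0.2432]
tool_rot: [1.0, -0.0, 0.002, -0.0]
force: [-0.2, -0.6, -0.1]
grip_width: 0.551
gripper_force: 0.0
```

```bash
python3 - <<'E'
from pp import *
s,p,d=grab('wrist'); P=cloud('wrist',s,d); print(s['position'],s['time_s'])
m=(d>0)&(abs(P[...,0]-.669)<.03)&(abs(P[...,1]-.056)<.03)&(P[...,2]>.178)&(P[...,2]<.21)
q=P[m]; print('top',m.sum(),np.percentile(q[:,2],[50,95]),cv2.minEnclosingCircle(q[:,:2].astype(np.float32)*1000))
pick((.5755,-.3915))
E
```

```text
[0.6702 0.0561 0.2432] 28.3
top 1280 [0.1842 0.1872] ((668.8809204101562, 56.58570098876953), 13.652909278869629)
8 xyz [[-9,41,5],[-8,40,4],[-9,41,5],[-8,41,4],[-9,40,5],[-8,41,5],[-9,41,4],[-8,41,5]]
  turn [[0,0,0],[0,0,0],[0,0,0],[0,0,0],[0,-0.1,0],[0,0,0],[0,0,0],[0,0,0]]
8 xyz [[-9,40,5],[-8,41,4],[-9,41,5],[0,0,33],[0,0,34],[0,0,33],[0,0,34],[0,0,0]]
  turn [[0,0,0],[0,0,0],[0,0,0],[0,0,0],[0,0,0],[0,0,0],[0,0,0],[0,0,0]]
```

Request:
{"method": "servo_tool", "body": {"claw": [-0.1,-0.1,-0.1,-0.1,-0.1,-0.1,-0.1,-0.1], "xyz": [[-9,41,5],[-8,40,4],[-9,41,5],[-8,41,4],[-9,40,5],[-8,41,5],[-9,41,4],[-8,41,5]], "turn": [[0,0,0],[0,0,0],[0,0,0],[0,0,0],[0,0,0],[0,0,0],[0,0,0],[0,0,0]]}}

```text
time_s: 29.15
position: [0.5997, -0.2716, 0.2016]
tool_rot: [1.0, -0.0, -0.001, -0.0]
force: [-0.2, 0.6, -0.0]
grip_width: 0.553
gripper_force: 0.0
```

Request:
{"method": "servo_tool", "body": {"claw": [-0.1,-0.1,-0.1,-0.1,-0.1,-0.1], "xyz": [[-9,40,5],[-8,41,4],[-9,41,5],[0,0,0],[0,0,0],[0,0,34]], "turn": [[0,0,0],[0,0,0],[0,0,0],[0,0,0],[0,0,0],[0,0,0]]}}

```text
time_s: 29.75
position: [0.5771, -0.3917, 0.1579]
tool_rot: [1.0, 0.0, 0.003, 0.001]
force: [1.5, -0.6, -0.9]
grip_width: 0.551
gripper_force: 0.0
```

```bash
python3 - <<'E'
from pp import *
s,p,d=grab('wrist'); P=cloud('wrist',s,d); print(s['position'],s['time_s'])
t=((P[...,2]>.102)&(P[...,2]<.115)&(P[...,1]<-.25)&(P[...,1]>-.45)&(P[...,0]>.45)&(P[...,0]<.72)).astype(np.uint8)
n,l,st,_=cv2.connectedComponentsWithStats(t)
for k in range(1,n):
    if st[k,4]>60:
        q=P[l==k]; c,r=cv2.minEnclosingCircle(q[:,:2].astype(np.float32)*1000); print('torch',np.round(c,1),round(r,1),np.median(q,0),p[l==k].mean(0))
E
```

```text
[ 0.5771 -0.3917  0.1579] 29.75
torch [ 647.  -326.6] 13.5 [ 0.6475 -0.3277  0.1061] [ 46.2633  82.8273 157.1178]
torch [ 575.1 -391.8] 13.6 [ 0.5766 -0.3917  0.1061] [59.5011 57.8801 55.9725]
torch [ 527.2 -317.8] 10.8 [ 0.5297 -0.3169  0.1048] [41.7947 40.9421 40.3105]
torch [ 521.6 -394.3] 13.8 [ 0.5238 -0.3943  0.106 ] [39.0563 38.1064 37.0475]
```

Request:
{"method": "servo_tool", "body": {"claw": [-0.1,-0.1,-0.1,-0.1,-0.1,1,1,1], "xyz": [[0,0,33],[0,0,34],[0,0,33],[0,0,0],[0,0,0],[0,0,0],[0,0,0],[0,0,0]], "turn": [[0,0,0],[0,0,0],[0,0,0],[0,0,0],[0,0,0],[0,0,0],[0,0,0],[0,0,0]]}}

```text
time_s: 30.6
position: [0.5753, -0.3923, 0.0562]
tool_rot: [1.0, -0.0, 0.001, 0.0]
force: [-0.2, 0.0, 0.1]
grip_width: 0.334
gripper_force: 0.3
```

Request:
{"method": "servo_tool", "body": {"claw": [1,1,1,1,1,1,1,1], "xyz": [[0,0,0],[0,0,0],[0,0,-28],[0,0,-30],[0,0,-30],[0,0,-30],[0,0,-30],[0,0,-12]], "turn": [[0,0,0],[0,0,0],[0,0,0],[0,0,0],[0,0,0],[0,0,0],[0,0,0],[0,0,0]]}}

```text
time_s: 31.4
position: [0.5755, -0.3925, 0.2181]
tool_rot: [1.0, -0.0, 0.002, 0.001]
force: [-0.3, -0.2, -0.4]
grip_width: 0.309
gripper_force: 29.9
```

Request:
{"method": "servo_tool", "body": {"claw": [1,1,1,1,1,1,1,1], "xyz": [[11,-40,0],[11,-40,0],[11,-40,0],[10,-40,0],[11,-41,0],[11,-41,0],[10,-41,0],[11,-40,0]], "turn": [[0,0,0],[0,0,0],[0,0,0],[0,0,0],[0,0,0],[0,0,0],[0,0,0],[0,0,0]]}}

```text
time_s: 32.2
position: [0.6608, -0.0673, 0.2142]
tool_rot: [1.0, -0.0, -0.0, -0.0]
force: [0.1, -0.3, -1.1]
grip_width: 0.309
gripper_force: 29.9
```

Request:
{"method": "servo_tool", "body": {"claw": [1,1,1,1,1,1], "xyz": [[11,-40,0],[0,0,0],[0,0,30],[0,0,27],[0,0,0],[0,0,0]], "turn": [[0,0,0],[0,0,0],[0,0,0],[0,0,0],[0,0,0],[0,0,0]]}}

```text
time_s: 32.8
position: [0.6718, -0.0292, 0.1581]
tool_rot: [1.0, -0.0, -0.0, -0.0]
force: [-0.0, -0.6, -1.0]
grip_width: 0.307
gripper_force: 29.9
```

```bash
python3 -c "
from pp import *
hover('w12.png',1)"
```

```text
[ 0.6718 -0.0292  0.1581] 32.8 [ 1.     -0.0004 -0.0004 -0.0003]
stand [671.7 -27.4] [72.3 71.7] 3.1 0.0864499337690694
```

Request:
{"method": "servo_tool", "body": {"claw": [1,1,1,1,1,1,1], "xyz": [[0,-1.5,0],[0,0,7],[0,0,7],[0,0,7],[0,0,0],[0,0,0],[0,0,0]], "turn": [[0,0,0],[0,0,0],[0,0,0],[0,0,0],[0,0,0],[0,0,0],[0,0,0]]}}

```text
time_s: 33.55
position: [0.6721, -0.0276, 0.1372]
tool_rot: [1.0, -0.0, 0.0, -0.0]
force: [0.8, -0.1, -0.9]
grip_width: 0.306
gripper_force: 29.9
```

Request:
{"method": "servo_tool", "body": {"claw": [1,1,-0.1,-0.1,-0.1,-0.1], "xyz": [[0,0,2.5],[0,0,0],[0,0,0],[0,0,0],[0,0,0],[0,0,0]], "turn": [[0,0,0],[0,0,0],[0,0,0],[0,0,0],[0,0,0],[0,0,0]]}}

```text
time_s: 34.15
position: [0.6721, -0.0276, 0.1346]
tool_rot: [1.0, -0.0, 0.0, -0.0]
force: [0.1, 0.8, 0.1]
grip_width: 0.547
gripper_force: 0.0
```

Request:
{"method": "servo_tool", "body": {"claw": [-0.1,-0.1,-0.1,-0.1,-0.1], "xyz": [[0,0,-25],[0,0,-30],[0,0,-30],[0,0,-20],[0,0,0]], "turn": [[0,0,0],[0,0,0],[0,0,0],[0,0,0],[0,0,0]]}}

```text
time_s: 34.65
position: [0.6732, -0.0275, 0.2427]
tool_rot: [1.0, -0.0, 0.002, -0.0]
force: [0.0, -0.2, 0.4]
grip_width: 0.551
gripper_force: 0.0
```

Request:
{"method": "servo_tool", "body": {"claw": [-0.1,-0.1,-0.1,-0.1,-0.1,-0.1,-0.1,-0.1], "xyz": [[-19,37,6],[-19,37,6],[-18,37,6],[-19,37,6],[-18,37,6],[-19,37,6],[-19,37,6],[-18,38,6]], "turn": [[0,0,0],[0,0,0],[0,0,0],[0,0,0],[0,0,0],[0,0,0],[0,0,0],[0,0,0]]}}

```text
time_s: 35.45
position: [0.5215, -0.3257, 0.1906]
tool_rot: [1.0, -0.0, -0.0, -0.0]
force: [0.3, 1.0, -0.1]
grip_width: 0.549
gripper_force: 0.0
```

Request:
{"method": "servo_tool", "body": {"claw": [-0.1,-0.1,-0.1], "xyz": [[0,0,0],[0,0,0],[0,0,34]], "turn": [[0,0,0],[0,0,0],[0,0,0]]}}

```text
time_s: 35.75
position: [0.5254, -0.3244, 0.1604]
tool_rot: [1.0, 0.0, 0.003, 0.001]
force: [-0.7, 0.2, -0.2]
grip_width: 0.55
gripper_force: 0.0
```

```bash
python3 - <<'E'
from pp import *
s,p,d=grab('wrist'); P=cloud('wrist',s,d); print(s['position'],s['time_s'])
t=((P[...,2]>.102)&(P[...,2]<.115)&(P[...,1]<-.25)&(P[...,1]>-.45)&(P[...,0]>.45)&(P[...,0]<.72)).astype(np.uint8)
n,l,st,_=cv2.connectedComponentsWithStats(t)
for k in range(1,n):
    if st[k,4]>60:
        q=P[l==k]; c,r=cv2.minEnclosingCircle(q[:,:2].astype(np.float32)*1000); print('torch',np.round(c,1),round(r,1),np.median(q,0),p[l==k].mean(0))
E
```

```text
[ 0.5254 -0.3244  0.1604] 35.75
torch [ 647.  -326.5] 13.6 [ 0.6463 -0.3267  0.1062] [ 41.6053  74.3297 140.8302]
torch [ 522.8 -324.6] 13.6 [ 0.5242 -0.325   0.1062] [52.6979 51.3555 49.9256]
torch [ 521.5 -394.5] 13.8 [ 0.5229 -0.3933  0.1061] [51.5971 50.1539 48.3689]
```

Request:
{"method": "servo_tool", "body": {"claw": [-0.1,-0.1,-0.1,-0.1,-0.1,1,1,1], "xyz": [[-1,0,33],[0,0,34],[0,0,35],[0,0,0],[0,0,0],[0,0,0],[0,0,0],[0,0,0]], "turn": [[0,0,0],[0,0,0],[0,0,0],[0,0,0],[0,0,0],[0,0,0],[0,0,0],[0,0,0]]}}

```text
time_s: 36.6
position: [0.5223, -0.3247, 0.0566]
tool_rot: [1.0, -0.0, 0.001, 0.0]
force: [-0.5, -0.3, -0.1]
grip_width: 0.335
gripper_force: 0.1
```

Request:
{"method": "servo_tool", "body": {"claw": [1,1,1,1,1,1,1,1], "xyz": [[0,0,0],[0,0,0],[0,0,-28],[0,0,-30],[0,0,-30],[0,0,-30],[0,0,-30],[0,0,-12]], "turn": [[0,0,0],[0,0,0],[0,0,0],[0,0,0],[0,0,0],[0,0,0],[0,0,0],[0,0,0]]}}

```text
time_s: 37.4
position: [0.5226, -0.3249, 0.2185]
tool_rot: [1.0, -0.0, 0.002, 0.001]
force: [0.1, -0.2, -1.4]
grip_width: 0.311
gripper_force: 29.7
```

Request:
{"method": "servo_tool", "body": {"claw": [1,1,1,1,1,1,1,1], "xyz": [[26,-36,0],[25,-36,0],[26,-36,0],[25,-36,0],[26,-35,0],[25,-36,0],[0,0,0],[0,0,0]], "turn": [[0,0,0],[0,0,0],[0,0,0],[0,0,0],[0,0,0],[0,0,0],[0,0,0],[0,0,0]]}}

```text
time_s: 38.2
position: [0.6749, -0.1084, 0.2143]
tool_rot: [1.0, 0.001, -0.001, -0.0]
force: [-0.4, -0.4, -1.6]
grip_width: 0.311
gripper_force: 29.7
```

Request:
{"method": "servo_tool", "body": {"claw": [1,1,1,1], "xyz": [[0,0,30],[0,0,27],[0,0,0],[0,0,0]], "turn": [[0,0,0],[0,0,0],[0,0,0],[0,0,0]]}}

```text
time_s: 38.6
position: [0.6746, -0.1106, 0.1589]
tool_rot: [1.0, -0.001, -0.0, -0.0]
force: [0.2, -0.2, -0.5]
grip_width: 0.305
gripper_force: 29.7
```

```bash
python3 -c "
from pp import *
hover('w13.png',1)"
```

```text
[ 0.6746 -0.1106  0.1589] 38.6 [ 1.     -0.0009 -0.0003 -0.0001]
stand [ 676.5 -109.7] [72.3 71.8] 3.1 0.0864716232968035
```

Request:
{"method": "servo_tool", "body": {"claw": [1,1,1,1,1,1,1], "xyz": [[1.5,-1,0],[0,0,7],[0,0,7],[0,0,7],[0,0,0],[0,0,0],[0,0,0]], "turn": [[0,0,0],[0,0,0],[0,0,0],[0,0,0],[0,0,0],[0,0,0],[0,0,0]]}}

```text
time_s: 39.35
position: [0.6766, -0.1086, 0.1377]
tool_rot: [1.0, -0.0, 0.0, -0.0]
force: [-0.0, 0.2, -1.2]
grip_width: 0.31
gripper_force: 29.7
```

Request:
{"method": "servo_tool", "body": {"claw": [1,1,-0.1,-0.1,-0.1,-0.1], "xyz": [[0,0,3],[0,0,0],[0,0,0],[0,0,0],[0,0,0],[0,0,0]], "turn": [[0,0,0],[0,0,0],[0,0,0],[0,0,0],[0,0,0],[0,0,0]]}}

```text
time_s: 39.95
position: [0.6765, -0.1086, 0.1345]
tool_rot: [1.0, -0.0, 0.0, -0.0]
force: [0.4, -0.4, 0.3]
grip_width: 0.545
gripper_force: 0.0
```

Request:
{"method": "servo_tool", "body": {"claw": [-0.1,-0.1,-0.1,-0.1,-0.1,-0.1,-0.1,-0.1], "xyz": [[0,0,-25],[0,0,-30],[0,0,-30],[0,0,-30],[-30,-20,-30],[-35,-35,-30],[-35,-35,-20],[-30,-30,0]], "turn": [[0,0,0],[0,0,0],[0,0,0],[0,0,0],[0,0,0],[0,0,0],[0,0,0],[0,0,0]]}}

```text
time_s: 40.75
position: [0.5529, 0.006, 0.3268]
tool_rot: [1.0, -0.0, 0.002, -0.0]
force: [0.6, 0.1, 0.7]
grip_width: 0.552
gripper_force: 0.0
```

Request:
{"method": "servo_tool", "body": {"claw": [-0.1,-0.1], "xyz": [[0,0,0],[0,0,0]], "turn": [[0,0,0],[0,0,0]]}}

```text
time_s: 40.95
position: [0.5533, 0.0046, 0.3248]
tool_rot: [1.0, 0.0, 0.001, 0.0]
force: [0.6, -2.2, 0.2]
grip_width: 0.543
gripper_force: 0.0
```

```bash
python3 - <<'E'
from pp import *
s,p,d=grab('wrist','w14.png'); P=cloud('wrist',s,d); print(s['position'],s['time_s'],s['force'])
for c in ((.6689,.056),(.6719,-.0277),(.6764,-.1093)):
    m=(d>0)&(abs(P[...,0]-c[0])<.03)&(abs(P[...,1]-c[1])<.03)&(P[...,2]>.178)&(P[...,2]<.21)
    q=P[m]; print('top',m.sum(),np.percentile(q[:,2],[50,95]),cv2.minEnclosingCircle(q[:,:2].astype(np.float32)*1000))
h=cv2.cvtColor(p,cv2.COLOR_RGB2HSV)
m=(h[...,0]<15)&(h[...,1]>100)&(P[...,0]>.40)&(P[...,0]<.55)&(P[...,1]>.15)&(P[...,1]<.45)&(P[...,2]>.025)&(P[...,2]<.06)
q=P[m]; print('handle',m.sum(),np.median(q,0),cv2.minAreaRect(q[:,:2].astype(np.float32)*1000))
grab('scene','s14.png')
E
```

```text
[0.5533 0.0046 0.3248] 40.95 [ 0.5871 -2.2383  0.1601]
top 986 [0.1842 0.1873] ((668.9876708984375, 56.26909255981445), 13.610894203186035)
top 984 [0.1842 0.1875] ((671.7410278320312, -27.174400329589844), 13.498244285583496)
top 1039 [0.1841 0.1872] ((677.0929565429688, -108.6917953491211), 13.775968551635742)
handle 897 [0.484  0.2023 0.038 ] ((482.6422119140625, 203.4734649658203), (16.880708694458008, 86.43514251708984), 2.655333995819092)
```

View pics/w14.png

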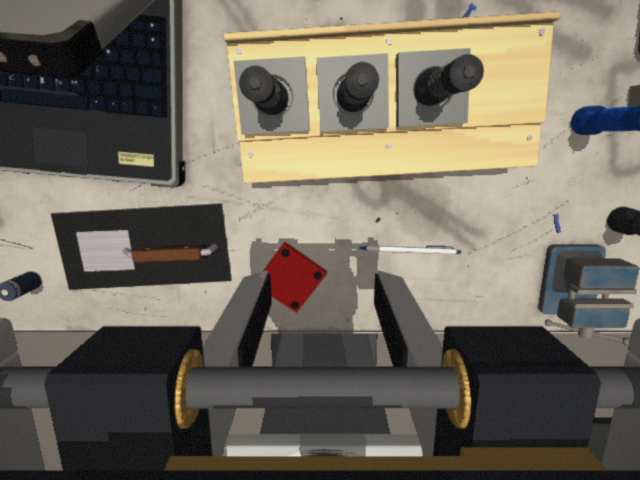

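```bash
python3 - <<'E'
from plan import *
D=down(92.6)
plan([((.482,.212,.16),D),((.482,.212,.16),D)],-.2,end=2)
E
```

```text
8 xyz [[-6,-16,13],[-3,-17,12],[-2,-16,13],[1,-17,12],[3,-17,13],[5,-16,13],[7,-16,12],[8,-14,13]]
  turn [[0,0,-7.1],[0,0,-7.2],[0,0,-7.1],[0,0,-7.1],[0,0,-7.2],[0,0,-7.1],[0,0,-7.1],[0,0,-7.1]]
8 xyz [[11,-14,13],[12,-12,12],[13,-10,13],[15,-9,12],[15,-7,13],[0,0,0],[0,0,0],[0,0,0]]
  turn [[0,0,-7.2],[0,0,-7.1],[0,0,-7.1],[0,0,-7.2],[0,0,-7.1],[0,0,0],[0,0,0],[0,0,0]]
```

Request:
{"method": "servo_tool", "body": {"claw": [-0.2,-0.2,-0.2,-0.2,-0.2,-0.2,-0.2,-0.2], "xyz": [[-6,-16,13],[-3,-17,12],[-2,-16,13],[1,-17,12],[3,-17,13],[5,-16,13],[7,-16,12],[8,-14,13]], "turn": [[0,0,-7.1],[0,0,-7.2],[0,0,-7.1],[0,0,-7.1],[0,0,-7.2],[0,0,-7.1],[0,0,-7.1],[0,0,-7.1]]}}

```text
time_s: 41.85
position: [0.5097, 0.1321, 0.2222]
tool_rot: [0.878, 0.478, -0.0, -0.001]
force: [-0.2, -0.2, 0.7]
grip_width: 0.6
gripper_force: 0.0
```

Request:
{"method": "servo_tool", "body": {"claw": [-0.2,-0.2,-0.2,-0.2,-0.2,-0.2,-0.2,-0.2], "xyz": [[11,-14,13],[12,-12,12],[13,-10,13],[15,-9,12],[15,-7,13],[0,0,0],[0,0,0],[0,0,0]], "turn": [[0,0,-7.2],[0,0,-7.1],[0,0,-7.1],[0,0,-7.2],[0,0,-7.1],[0,0,0],[0,0,0],[0,0,0]]}}

```text
time_s: 42.65
position: [0.482, 0.2116, 0.1605]
tool_rot: [0.692, 0.722, 0.0, -0.0]
force: [0.4, -1.5, 0.5]
grip_width: 0.599
gripper_force: 0.0
```

```bash
python3 - <<'E'
from plan import *
s,p,d=grab('wrist'); P=cloud('wrist',s,d); h=cv2.cvtColor(p,cv2.COLOR_RGB2HSV); print(s['position'],s['tool_rot'])
m=(h[...,0]<15)&(h[...,1]>100)&(P[...,0]>.40)&(P[...,0]<.55)&(P[...,1]>.15)&(P[...,1]<.45)&(P[...,2]>.025)&(P[...,2]<.06)
q=P[m]; r=cv2.minAreaRect(q[:,:2].astype(np.float32)*1000); print(m.sum(),np.median(q,0),r)
c=np.array([r[0][0]/1000,r[0][1]/1000+.008]); D=down(92.6); c[0]-=.0004
plan([((*c,.06),D),((*c,.0125),D,24)],-.2,end=2)
E
```

```text
[0.482  0.2116 0.1605] [ 0.692   0.7219  0.0002 -0.0001]
1960 [0.4816 0.2071 0.0382] ((481.78363037109375, 204.99069213867188), (16.276296615600586, 87.16515350341797), 2.585069417953491)
7 xyz [[0,0,34],[1,0,33],[0,-1,34],[0,0,24],[0,0,23],[0,0,0],[0,0,0]]
  turn [[0,0,0],[0,0,-0.1],[0,0,0],[0,0,0],[0,0,0],[0,0,0],[0,0,0]]
```

Request:
{"method": "servo_tool", "body": {"claw": [-0.2,-0.2,-0.2,-0.2,-0.2,-0.2,-0.2], "xyz": [[0,0,34],[1,0,33],[0,-1,34],[0,0,24],[0,0,23],[0,0,0],[0,0,0]], "turn": [[0,0,0],[0,0,0],[0,0,0],[0,0,0],[0,0,0],[0,0,0],[0,0,0]]}}

```text
time_s: 43.4
position: [0.4805, 0.2134, 0.013]
tool_rot: [0.691, 0.723, 0.0, -0.0]
force: [0.2, -0.8, 0.2]
grip_width: 0.598
gripper_force: 0.0
```

Request:
{"method": "servo_tool", "body": {"claw": [1,1,1,1,1,1,1,1], "xyz": [[0,0,0],[0,0,0],[0,0,0],[0,0,0],[0,0,0],[0,0,0],[0,0,-10],[0,0,-10]], "turn": [[0,0,0],[0,0,0],[0,0,0],[0,0,0],[0,0,0],[0,0,0],[0,0,0],[0,0,0]]}}

```text
time_s: 44.2
position: [0.4798, 0.2137, 0.0329]
tool_rot: [0.69, 0.723, -0.0, -0.0]
force: [0.5, -0.5, -1.3]
grip_width: 0.163
gripper_force: 30.0
```

Request:
{"method": "servo_tool", "body": {"claw": [1,1,1,1,1,1,1,1], "xyz": [[11,0,0],[11,0,0],[0,0,0],[0,0,7],[0,0,7],[0,0,6],[0,0,0],[0,0,0]], "turn": [[0,0,0],[0,0,0],[0,0,0],[0,0,0],[0,0,0],[0,0,0],[0,0,0],[0,0,0]]}}

```text
time_s: 45.0
position: [0.4788, 0.2352, 0.0116]
tool_rot: [0.691, 0.723, -0.0, -0.0]
force: [0.6, -0.1, -0.7]
grip_width: 0.167
gripper_force: 30.0
```

Request:
{"method": "servo_tool", "body": {"claw": [-0.2,-0.2,-0.2,-0.2,-0.2,-0.2,-0.2,-0.2], "xyz": [[0,0,0],[0,0,0],[0,0,0],[0,0,0],[0,0,-25],[0,0,-35],[0,0,-40],[0,0,-40]], "turn": [[0,0,0],[0,0,0],[0,0,0],[0,0,0],[0,0,0],[0,0,0],[0,0,0],[0,0,0]]}}

```text
time_s: 45.8
position: [0.4786, 0.2355, 0.1537]
tool_rot: [0.69, 0.723, -0.0, -0.0]
force: [0.2, 0.5, -0.5]
grip_width: 0.6
gripper_force: 0.0
```

Request:
{"method": "servo_tool", "body": {"claw": [-0.2,-0.2,-0.2], "xyz": [[0,0,-30],[0,0,0],[0,0,0]], "turn": [[0,0,0],[0,0,0],[0,0,0]]}}

```text
time_s: 46.1
position: [0.4792, 0.2353, 0.1824]
tool_rot: [0.691, 0.723, 0.0, 0.0]
force: [0.4, -0.4, -0.1]
grip_width: 0.6
gripper_force: 0.0
```

```bash
python3 - <<'E'
from plan import *
s,p,d=grab('wrist'); P=cloud('wrist',s,d); h=cv2.cvtColor(p,cv2.COLOR_RGB2HSV); print(s['position'],s['time_s'])
m=(h[...,0]<15)&(h[...,1]>100)&(P[...,0]>.40)&(P[...,0]<.55)&(P[...,1]>.15)&(P[...,1]<.45)&(P[...,2]>.025)&(P[...,2]<.06)
q=P[m]; print(m.sum(),np.median(q,0),cv2.minAreaRect(q[:,:2].astype(np.float32)*1000))
b=(d>0)&(abs(P[...,0]-.476)<.02)&(P[...,1]>.295)&(P[...,1]<.35); print('blade z',np.percentile(P[b][:,2],[10,50,90]))
_,p,_=grab('scene'); cv2.imwrite('pics/s15.png',cv2.resize(p[120:370,180:480,::-1],None,fx=2.4,fy=2.4))
E
```

```text
[0.4792 0.2353 0.1824] 46.1
1733 [0.4804 0.2286 0.0382] ((480.7301940917969, 225.81581115722656), (15.555607795715332, 88.28333282470703), 2.195495367050171)
blade z [0.0042 0.0052 0.0062]
```

View pics/s15.png

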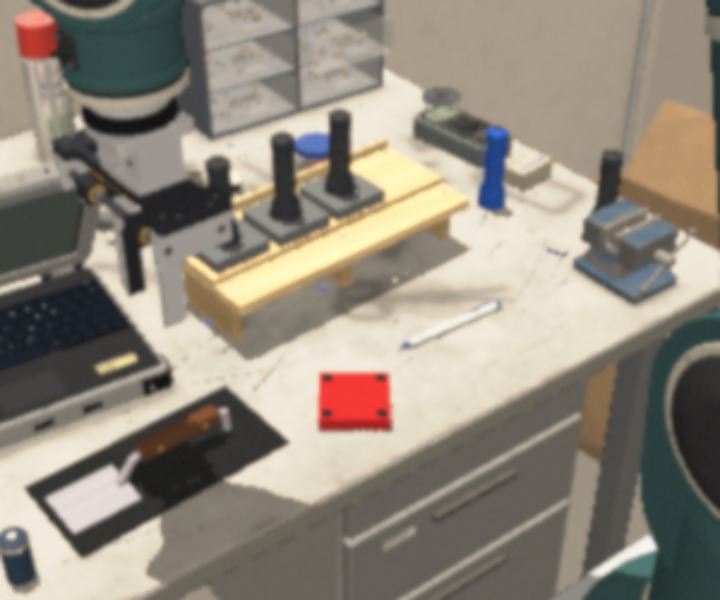

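All three stands lie cup up with torches in them (238,165), (285,178) and (340,155). The turner lies flat on the mat, and the pen, cell and carton are unmoved.

```bash
python3 -c "
from station import manip
print(manip.job_done())"
```

```text
the job is handed in; nothing more can be done
None
```

The job is done and handed in at about 46 s of the 210 s allowed: all three stands present are flipped cup up on the deck, each holds an upright torch, and the turner lies flat on its mat (it had been knocked about 25 mm, so I laid it again last).

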